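# Fit the snap ring on the belt-drive spindle

## Task

Fit the snap ring that keeps the pulley on the belt-drive unit: with the snap-ring pliers, spread the ring by its two eyes, bring it down over the spindle's shoulder and let it close fully into the groove. Do not handle the ring with the fingers, leave the other things on the bench where they are, and stand the pliers back in their slot in the wooden block when you are done.

Things in the scene. Friction and masses are not known exactly. Their poses are not given: they have to be found in the camera images.
- unit: Belt-drive unit fixed to the bench: base plate 150 x 104 mm, grey square housing, toothed pulley 79 mm across (top at z = 70 mm), small motor on its +x side. Origin on the spindle's axis at bench height, z up. On the pulley lies a steel thrust washer 73 mm across, up to z = 76 mm; the spindle's bare nose, 44 mm across, ends at z = 99 mm.
- groove (a point): On the spindle's axis, 76 mm above the bench: lower wall of the ring groove, level with the thrust washer's top. The groove is 45 mm across and 5 mm high. Axes as the unit's.
- ring: Spring-steel snap ring (external circlip), 3 mm thick, inside 46 mm across when closed, 46 g. Lies flat and closed round the nose. Origin at the centre of its underside, z up; gap and eyes point to its -x. With the pliers at their stop its eyes are about 40 mm apart and it clears the shoulder, if they are raised about 3 mm and eased 2 to 3 mm towards the spindle's axis before going down.
- eye_l (a point): Centre of the ring's +y eye at the lug's upper face: hole 6 mm across, right through, in a round lug 10.6 mm across; 30.5 mm from the ring's centre, 7.9 mm to +y of the ring's x axis. Closed, the eyes are 15.8 mm apart; spreading takes 5 to 6 N at each.
- eye_r (a point): The same for the -y eye.
- pliers: Straight snap-ring pliers, dark steel with black grips, 190 g, standing tips down in the block's slot. Origin on the pivot, z up to the handles, which lie to +y and -y. The box joint, 16 mm (x) by 34 mm (y), reaches 8 mm below the pivot and rests on the block's top. Each jaw ends in a shoulder 7.6 mm across, 55 mm below the pivot, from which a round-ended pin 3 mm thick stands out 4.2 mm.
- grip (a point): Between the handles, 65 mm above the pivot: squeeze here, along y. Grips upright at rest, 15 mm wide in x, 40 to 88 mm above the pivot, 60 mm over the outside. A spring holds them open: they give from about 10 N (carry smoothly with 6 to 8 N, which leaves them open) and reach the stop at about 16 N empty, 23 N with the ring: squeeze with 30 to 40 N. Squeezing spreads the tips.
- tip_l (a point): Lower end of the +y pin: 7.4 mm to +y and 59.2 mm below the pivot with the handles open (tips 14.8 mm apart, so that both pins drop into the closed ring's eyes).
- tip_r (a point): Lower end of the -y pin.
- pliers_l (a joint): How far the pliers are squeezed: angle of each arm about the pivot, 0 with the handles open to 0.28 at the built-in stop (tips 47 mm apart, pins leaning outward by that angle, grips 22 mm over the outside at 65 mm, 32 mm at 46 mm above the pivot).
- slot (a point): Middle of the mouth of the pliers' slot in the top of the wooden block (76 x 62 mm, 58 mm high, fixed). The slot is 12 mm wide in x, 28 mm in y, 54 mm deep; the pliers stand with their y axis along its y, either way round, the pivot 8 mm above this point. Other tools stand up to 50 mm out of the block on its +x side.
- bearing: Ball bearing, steel ring 42 mm across, 12 mm high, a bystander; origin under its centre.
- hexkey: L-shaped hex key, 100 mm long, lying flat, a bystander.
- grease: Small jar 48 mm across, 55 mm high, a bystander; origin under its centre.
- screwdriver: Screwdriver lying on the bench, a bystander.
- calliper: Digital calliper 190 mm long lying on the bench, a bystander.
- brush: Hand brush lying on the bench, a bystander.
- shoulder (a point): On the spindle's axis, 87 mm above the bench: top of the spindle's shoulder, 50 mm across and 6 mm high, between groove and nose; its top edge is broken by 0.7 mm. The ring lies on it at the start and must come down over it, 11 mm, until it lands on the thrust washer.
Mind the look-alikes: they are no part of the job. Leave any turquoise look-alike of the pliers alone.

How it is judged:
By the outcome, as a careful person would: the job done as asked, in the order asked, and still so for the second after the job is handed in, with the robot touching nothing.
It also fails if it takes over 54 s, if anything falls off the work surface, if the arm or the gripper's body presses on something with over 40 N, if the wrist force passes 120 N, or if a joint passes its speed limit or range.

## Robot

A 6-joint arm with a two-finger parallel gripper is mounted at the origin on the work surface. World frame = base frame: x ahead of the robot, y to its left, z up, the work surface at z = 0. Lengths are in m, angles in rad, forces in N, time in s.
With the tool pointing down it reaches from about 0.35 to 0.775 m from the base axis. Payload 7.3 kg.
Tool frame: the origin (TCP) lies between the finger pads; the fingertips stand 19 mm ahead of it and the grasp point (between the pads) is the TCP (ctrl.tip_reach is the distance from the TCP to the fingertips, in m); z points along the fingers, y is the direction in which the jaws open and shut (so a half turn about z gives the same grasp; the last joint's range is limited). The gripper opens to 92 mm and grips with 3 to 60 N. Pads are 19 mm wide; open, the fingers measure 130 mm over their backs; the gripper's body (75 mm by 190 mm) begins 47 mm behind the grasp point.
Start: joints at [-1.35, 0.342, 1.524, -0, 1.275, -0.146], TCP at [0.188, -0.49, 0.246] pointing down, gripper open.
Joint ranges: [-2.53, 2.53], [-0.77, 2.02], [0.04, 2.7], [-1, 4.14], [0.28, 2.66], [-3.11, 3.11]. Speed limits (rad/s): [2.57, 2.57, 3.14, 3.14, 3.14, 3.14].

## Interface

Orientations are given as a unit quaternion [w, x, y, z].
In Python, from station import sensors, cams, ctrl gives the robot as it stands. The module is installed in compiled form; this text tells all that it offers.
- The arm moves only by the tool carry_out, never from a script. Its arguments are lists of equal length, an entry for each row: "dp": the shift along the tool's x, y, z as a fraction of full scale, a list of three; "turn": the turn, a rotation vector about the tool's x, y, z as a fraction of full scale, a list of three. A call has 1 to 5 rows; each row is the pose to reach, as a shift and turn from the pose commanded when the call began, along the tool's axes at that moment; what a row does not reach only later rows make up. Full scale, the value 1, is 20 cm for a shift and 90 degrees for a turn. A row lasts 1/12 s, in which the tool goes at most 41.7 mm and 7.16 degrees, less where a joint would pass 70% of its speed; a pose out of reach is approached as far as the arm can. A call with a number of a shift or a turn outside -1 to 1 is refused whole. A call with a gripper value outside its range is refused whole. "claw" is the opening, from 0 (shut) to 1 (fully open), set as the call begins (left out, the last holds). The fingers move at their own pace and stop on an object; "force" is the grip in N (left out, the last holds). Time passes only in rows, so rows that repeat a pose let the fingers close. It gives the time, the measured TCP pose, the force and the opening at its end, in the units of the state.
- sensors.get_state(): the state, without advancing time (a new reading comes with each control period).
- cams.snapshot(name): name is "side" or "top"; returns a dict with "pixels" (480x640x3 uint8, red, green, blue), "vertical_fov" (degrees; the focal length in pixels is half the picture's height over the tangent of half this angle, whatever the lens; pixels are square), "cx", "cy" (the principal point, pixels), "k1" (the pictures are not rectified: a ray, as slopes to the right and down, at radius r is drawn at 1 + k1 r^2 times it, then the intrinsics apply), "rvec" (rotation vector, rad) and "tvec" (3), from world to camera coordinates, as OpenCV has them. Camera axes: x right, y down, z forward; pixel columns grow to the right and rows downward; lengths in m; the calibration is good to about 2 mm. A picture is of the moment at which its call begins. There is no depth.
- ctrl.close_job(): hands the job in, once; it reports no verdict.
The state is a dict: "t": time; "q": joint angles; "joint_vel": joint speeds; "effort": joint torques, N m; "eef_pos": TCP position; "ee_rot": TCP orientation; "contact_force": force on the tool from outside, world axes, zero at the start; "ft_torque": the same for the moment, N m; "grip_width": opening from 0.0 (shut) to 1.0 (fully open).
Only numpy, scipy, OpenCV 4.12 (cv2) and the standard library are available. Lean on these libraries where they do the work, as an engineer would, in place of code of your own. Each camera call takes 0.05 s, during which the arm holds its last target.

## Working session

There is one attempt and no reset: what is moved stays moved. The work goes in short steps, Python scripts to look and compute and a tool call to move; the robot and the scene stay as the last step left them, time stands still between calls to the robot, and variables do not carry over. Pictures are saved under pics/ and viewed, and the job is handed in when it is done.

Besides the shell and the picture viewer there is one more tool, called after ">>>" as a command line: name --argument value ..., lists and objects as JSON in quotes. carry_out: Moves the arm, as the interface text tells. Shift numbers are shares of 20 cm and turn numbers shares of 90 degrees, none past 1 either way. Its arguments: {"type":"object","properties":{"dp":{"type":"array"},"turn":{"type":"array"},"claw":{"type":"number"},"force":{"type":"number"}},"required":["dp","turn"]}

```bash
mkdir -p pics
python3 - <<'E'
from station import sensors,cams,ctrl
import cv2,numpy as np
print(sensors.get_state(), ctrl.tip_reach)
for n in("side","top"):
    s=cams.snapshot(n); np.savez(f"{n}0.npz",**s)
    print({k:v for k,v in s.items() if k!="pixels"})
    cv2.imwrite(f"pics/{n}0.png",s["pixels"][:,:,::-1])
E
```

```text
{'t': 0.0, 'q': array([-1.35001009e+00,  3.42700948e-01,  1.52499019e+00,  1.47638216e-05,
        1.27541288e+00, -1.46017440e-01]), 'joint_vel': array([ 0.00067018,  0.00080035, -0.00043532,  0.00049235,  0.0006375 ,
       -0.00043566]), 'effort': array([ 2.51274751e-04, -4.31246924e+01, -2.44220853e+01,  7.18371361e-02,
        5.59396762e-02, -1.66115992e-04]), 'eef_pos': array([ 0.18821683, -0.48970453,  0.24506561]), 'ee_rot': array([-7.55417198e-04,  9.83229084e-01,  1.82373238e-01, -2.11884654e-05]), 'contact_force': array([ 0.43361137,  0.37856192, -0.1260277 ]), 'ft_torque': array([-0.04112527,  0.04309009,  0.08689789]), 'grip_width': 1.0020495751759473} 0.019
{'vertical_fov': 55.54994031365963, 'cx': 326.402479098812, 'cy': 242.25705867016205, 'k1': -0.03787877797901946, 'rvec': array([ 0.58308242, -2.75398196,  1.05589205]), 'tvec': array([0.50781127, 0.22757124, 0.92643611])}
{'vertical_fov': 55.332615613461336, 'cx': 320.32772098702975, 'cy': 232.71728360960765, 'k1': -0.02160012754618919, 'rvec': array([ 2.19710732, -2.16832887,  0.05322551]), 'tvec': array([-0.01150373,  0.53509738,  1.14100643])}
```

View pics/side0.png

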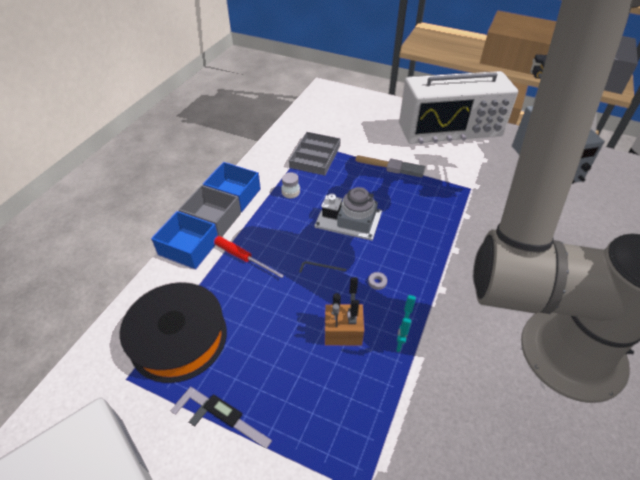

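View pics/top0.png

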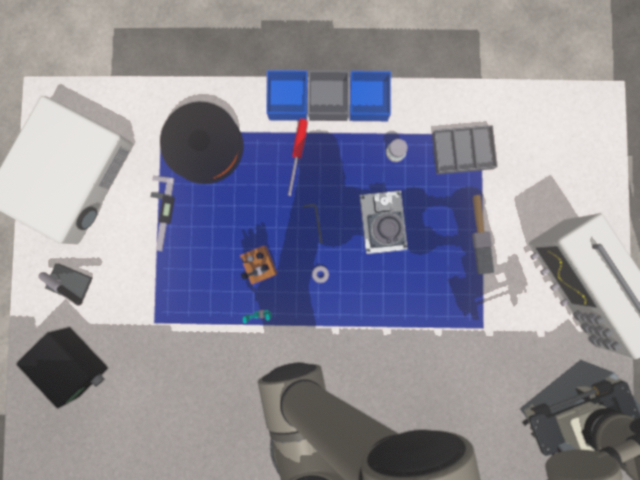

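The side view shows the unit at (358,208), the block with black pliers at (345,320), and the turquoise look-alike lying at (406,322). In the top view the unit is at (388,228), the block at (257,265) and the turquoise one at (257,317). I'll take closer crops next.

```bash
cat > h.py <<'E'
import numpy as np,cv2
def K(s):
    f=240/np.tan(np.radians(s["vertical_fov"])/2); return np.array([[f,0,s["cx"]],[0,f,s["cy"]],[0,0,1.]]),np.array([float(s["k1"]),0,0,0])
def load(n): return dict(np.load(n))
def proj(s,P):
    k,d=K(s); return cv2.projectPoints(np.array(P,float).reshape(-1,1,3),s["rvec"],s["tvec"],k,d)[0].reshape(-1,2)
def ray(s,uv):
    k,d=K(s); p=cv2.undistortPoints(np.array(uv,float).reshape(-1,1,2),k,d,None,None).reshape(-1,2) if 0 else cv2.undistortPointsIter(np.array(uv,float).reshape(-1,1,2),k,d,None,None,(3,50,1e-9)).reshape(-1,2)
    R=cv2.Rodrigues(s["rvec"])[0]; c=-R.T@s["tvec"].ravel()
    return c,(R.T@np.c_[p,np.ones(len(p))].T).T
def atz(s,uv,z):
    c,d=ray(s,uv); return np.array([c+r*(z-c[2])/r[2] for r in d])
def tri(ss,uvs):
    A=np.zeros((3,3));b=np.zeros(3)
    for s,uv in zip(ss,uvs):
        c,d=ray(s,[uv]);d=d[0]/np.linalg.norm(d[0]);M=np.eye(3)-np.outer(d,d);A+=M;b+=M@c
    return np.linalg.solve(A,b)
def crop(s,x0,y0,w,h,k,fn,pts=None):
    im=cv2.resize(s["pixels"][y0:y0+h,x0:x0+w,::-1],None,fx=k,fy=k,interpolation=cv2.INTER_CUBIC)
    if pts is not None:
        for u,v in proj(s,pts): cv2.circle(im,(int(round((u+.5-x0)*k)),int(round((v+.5-y0)*k))),2,(0,255,0),-1)
    # ticks
    for u in range(x0,x0+w,10):
        cv2.line(im,((u-x0)*k,0),((u-x0)*k,6),(255,255,255),1)
        if u%20==0: cv2.putText(im,str(u),((u-x0)*k,16),0,.35,(255,255,255),1)
    for v in range(y0,y0+h,10):
        cv2.line(im,(0,(v-y0)*k),(6,(v-y0)*k),(255,255,255),1)
        if v%20==0: cv2.putText(im,str(v),(8,(v-y0)*k+4),0,.35,(255,255,255),1)
    cv2.imwrite(fn,im)
E
python3 - <<'E'
from h import *
s=load("side0.npz");t=load("top0.npz")
for x in (s,t):
    R=cv2.Rodrigues(x["rvec"])[0];print(-R.T@x["tvec"])
crop(s,300,170,100,75,8,"pics/s_unit.png")
crop(s,300,265,130,95,6,"pics/s_blk.png")
crop(t,350,180,70,75,8,"pics/t_unit.png")
crop(t,225,225,100,100,6,"pics/t_blk.png")
E
```

```text
[0.29500669 0.61811993 0.83596867]
[ 0.46273621 -0.02109706  1.17208674]
```

View pics/s_unit.png

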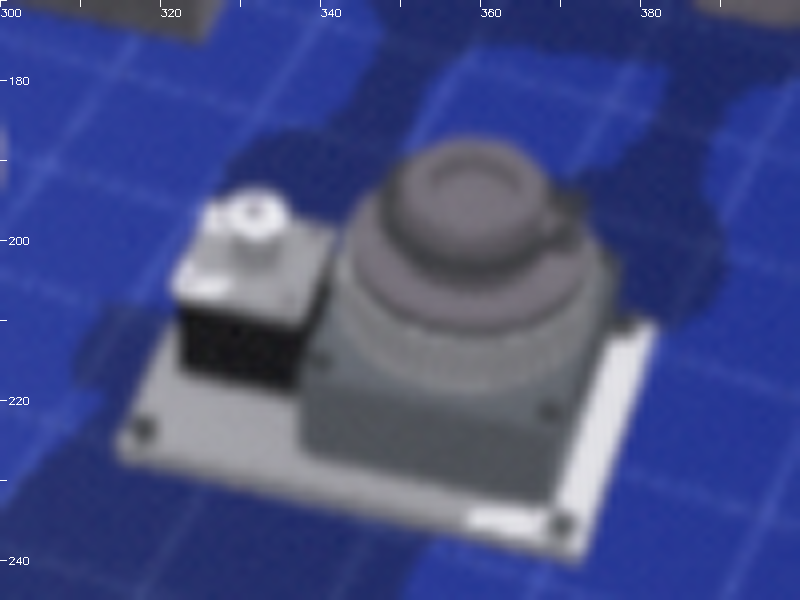

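View pics/s_blk.png

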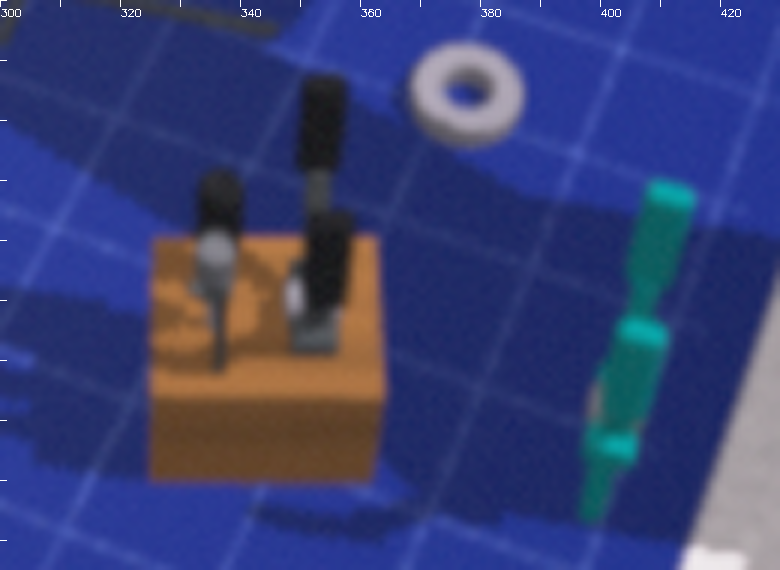

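View pics/t_unit.png

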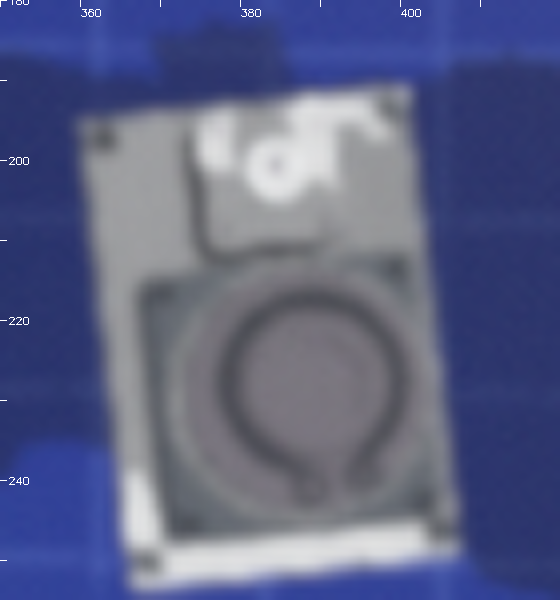

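View pics/t_blk.png

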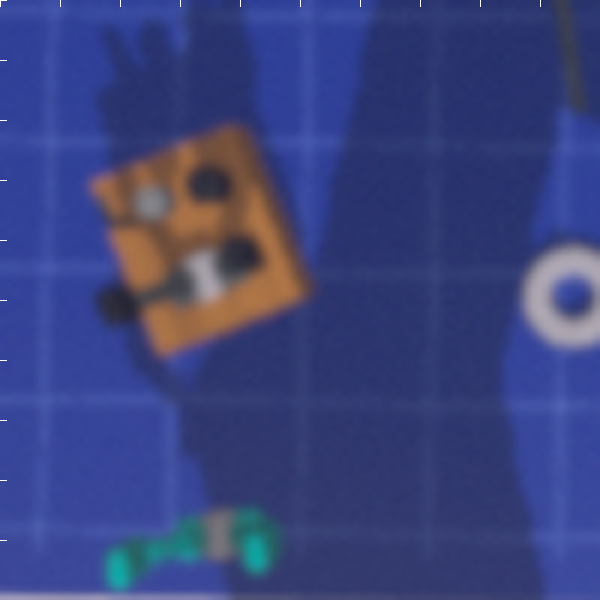

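The black pliers stand in the block's front slot: side-view handle tops at (353.5,278) and (355.5,301), box joint at (352,320). They match the description of dark steel with black grips in the slot. The things that could be confused with them are:
- the turquoise pliers lying at side (405,325)
- the driver-like tools in the block at side (336,298)
- the ring versus the thrust washer
- the bearing at side (378,281)

The ring is the dark C on the nose, with its eyes at top-view (387.5,241) and (394.5,239).

Run:
```python
from h import *
np.set_printoptions(precision=4,suppress=True)
s=load("side0.npz");t=load("top0.npz")
o=lambda x0,y0,k,L:[(x0+a/k-.5,y0+b/k-.5) for a,b in L]
bt=o(225,225,6,[(240,125),(95,185),(160,355),(310,290)])
B=atz(t,bt,.058);print("block top",B, np.linalg.norm(np.diff(B,axis=0),axis=1),B.mean(0))
bs=o(300,265,6,[(152,238),(378,238),(385,397),(150,397)])
B=atz(s,bs,.058);print("block side",B, np.linalg.norm(np.diff(B,axis=0),axis=1),B.mean(0))
ut=o(350,180,8,[(80,120),(410,88),(460,550),(130,590)])
for z in(.006,.010):
    U=atz(t,ut,z);print("unit top",U, np.linalg.norm(np.diff(U,axis=0),axis=1),U.mean(0))
# pliers handle tops ; z=58+8+88=.154
ht=o(225,225,6,[(117,303),(238,257)]);hs=o(300,265,6,[(327,80),(330,222)])
P=atz(t,ht,.154);print("handles top",P);print(atz(s,hs,.154))
print("nose t",atz(t,o(350,180,8,[(312,385)]),.09)," eyes",atz(t,o(350,180,8,[(310,490),(362,474)]),.09))
print("nose s",atz(s,o(300,170,8,[(474,187)]),.099))
```

```text
block top [[0.5    0.1307 0.058 ]
 [0.4749 0.1893 0.058 ]
 [0.4065 0.1612 0.058 ]
 [0.4336 0.1009 0.058 ]] [0.0637 0.0739 0.0661] [0.4538 0.1455 0.058 ]
block side [[0.5001 0.1337 0.058 ]
 [0.4298 0.1022 0.058 ]
 [0.4057 0.1595 0.058 ]
 [0.4757 0.1907 0.058 ]] [0.0771 0.0622 0.0766] [0.4528 0.1465 0.058 ]
unit top [[ 0.6353 -0.1034  0.006 ]
 [ 0.6469 -0.209   0.006 ]
 [ 0.4991 -0.2252  0.006 ]
 [ 0.485  -0.1205  0.006 ]] [0.1062 0.1487 0.1057] [ 0.5666 -0.1645  0.006 ]
unit top [[ 0.6347 -0.1031  0.01  ]
 [ 0.6463 -0.2083  0.01  ]
 [ 0.499  -0.2245  0.01  ]
 [ 0.485  -0.1202  0.01  ]] [0.1059 0.1482 0.1053] [ 0.5662 -0.164   0.01  ]
handles top [[0.4303 0.1619 0.154 ]
 [0.4479 0.1174 0.154 ]]
[[0.4487 0.1168 0.154 ]
 [0.4283 0.1664 0.154 ]]
nose t [[ 0.5447 -0.1667  0.09  ]]  eyes [[ 0.5136 -0.1662  0.09  ]
 [ 0.5186 -0.1815  0.09  ]]
nose s [[ 0.544  -0.1675  0.099 ]]
```

```bash
cat >> h.py <<'E'
def ringpts(cx,cy,yaw,z,ro=28.5e-3):
    c,s=np.cos(yaw),np.sin(yaw);P=[]
    a=np.linspace(0,2*np.pi,60)
    for r in (23e-3,): P+= [(r*np.cos(i),r*np.sin(i)) for i in a]
    for e in (7.9e-3,-7.9e-3):
        ex=-np.sqrt(30.5e-3**2-7.9e-3**2); P+= [(ex+5.3e-3*np.cos(i),e+5.3e-3*np.sin(i)) for i in a[::3]]
        P.append((ex,e))
    return [(cx+c*x-s*y,cy+s*x+c*y,z) for x,y in P]
E
python3 - <<'E'
from h import *
s=load("side0.npz");t=load("top0.npz")
for i,y in enumerate((7,14)):
    P=ringpts(.5447,-.167,np.radians(y),.09)
    crop(t,365,205,45,45,9,f"pics/r{i}t.png",P); crop(s,340,180,50,45,9,f"pics/r{i}s.png",P)
crop(t,365,205,45,45,9,f"pics/rt.png"); crop(s,340,180,50,45,9,f"pics/rs.png")
I=lambda n:cv2.imread(f"pics/{n}.png")
cv2.imwrite("pics/cmp1.png",cv2.resize(np.vstack([np.hstack([cv2.resize(I(a+k),(405,405)) for a in("r","r0","r1")]) for k in "ts"]),(800,533)))
E
```

```text
(no output)
```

View pics/cmp1.png

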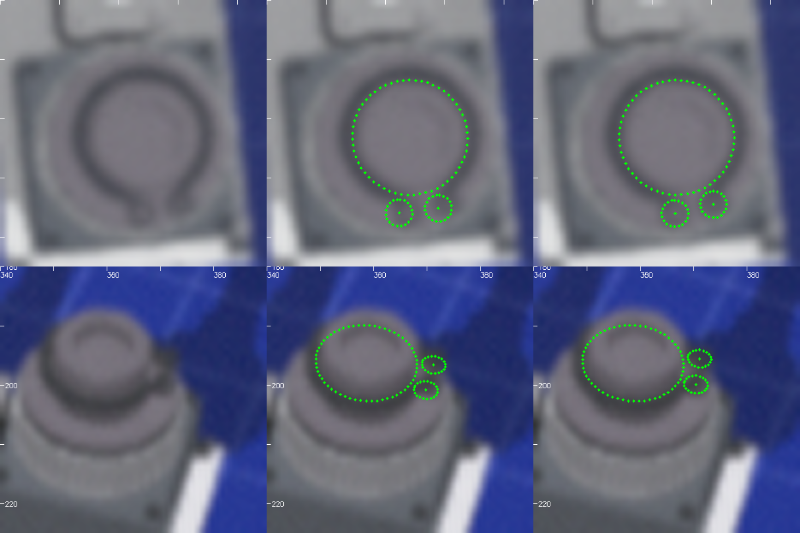

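```bash
cat > plan.py <<'E'
import sys,numpy as np
from scipy.spatial.transform import Rotation as R
from station import sensors
def plan(p,yaw=None):
    st=sensors.get_state(); w,x,y,z=st["ee_rot"]; r=R.from_quat([x,y,z,w])
    d=r.inv().apply(np.array(p)-st["eef_pos"])
    X=r.as_matrix()[:,0]; y0=np.degrees(np.arctan2(X[1],X[0]))
    y1=y0 if yaw is None else yaw
    T=R.from_euler("z",y1,degrees=True)*R.from_rotvec([np.pi,0,0])
    tv=(r.inv()*T).as_rotvec(degrees=True)
    print("t %.2f"%st["t"],"pos",st["eef_pos"].round(4),"yaw %.2f"%y0,"F",st["contact_force"].round(1),"g %.3f"%st["grip_width"],"| dp",(d/.2).round(4),"turn",(tv/90).round(4))
a=[float(v) for v in sys.argv[1:]]
plan(a[:3],a[3] if len(a)>3 else None)
E
python3 plan.py .4387 .141 .235 23.3
```

```text
t 0.10 pos [ 0.1882 -0.4897  0.2451] yaw 21.02 F [ 0.2 -0.3 -1. ] g 0.996 | dp [ 2.3001 -2.4946  0.0545] turn [-0.0009 -0.0001 -0.0254]
```

>>> carry_out --dp '[[0.11,-0.12,0],[0.23,-0.25,0],[0.345,-0.375,0],[0.46,-0.5,0],[0.575,-0.624,0]]' --turn '[[0,0,0],[0,0,0],[0,0,0],[0,0,0],[0,0,0]]' --claw 1

```text
t: 0.52
eef_pos: [0.251, -0.3306, 0.2453]
ee_rot: [-0.0, 0.983, 0.182, -0.0]
contact_force: [1.1, 0.4, 0.1]
grip_width: 1.001
```

>>> carry_out --dp '[[0.115,-0.125,0],[0.23,-0.25,0],[0.345,-0.375,0],[0.46,-0.5,0],[0.575,-0.624,0]]' --turn '[[0,0,0],[0,0,0],[0,0,0],[0,0,0],[0,0,0]]'

```text
t: 0.93
eef_pos: [0.3135, -0.1729, 0.2456]
ee_rot: [-0.0, 0.983, 0.182, -0.0]
contact_force: [0.2, 0.1, 0.1]
grip_width: 1.0
```

>>> carry_out --dp '[[0.115,-0.125,0],[0.23,-0.25,0],[0.345,-0.375,0],[0.46,-0.5,0],[0.575,-0.624,0]]' --turn '[[0,0,0],[0,0,0],[0,0,0],[0,0,0],[0,0,0]]'

```text
t: 1.35
eef_pos: [0.3761, -0.0151, 0.2457]
ee_rot: [0.0, 0.983, 0.182, -0.0]
contact_force: [0.9, -0.7, -0.1]
grip_width: 0.999
```

```bash
python3 plan.py .4387 .141 .235 23.3
```

```text
t 1.35 pos [ 0.3761 -0.0151  0.2457] yaw 21.02 F [ 0.9 -0.7 -0.1] g 0.999 | dp [ 0.5719 -0.6163  0.0532] turn [ 0.0001  0.0001 -0.0254]
```

>>> carry_out --dp '[[0.11,-0.12,0.01],[0.23,-0.25,0.02],[0.345,-0.375,0.04],[0.46,-0.5,0.05],[0.572,-0.616,0.053]]' --turn '[[0,0,0],[0,0,-0.01],[0,0,-0.02],[0,0,-0.025],[0,0,-0.025]]'

```text
t: 1.77
eef_pos: [0.4385, 0.1411, 0.2345]
ee_rot: [-0.0, 0.979, 0.202, -0.001]
contact_force: [0.9, -0.1, 0.5]
grip_width: 1.003
```

```bash
python3 - <<'E'
from station import cams
from h import *
for n in("side","top"):
    s=cams.snapshot(n); np.savez(f"{n}1.npz",**s)
s=load("side1.npz");t=load("top1.npz")
crop(s,290,200,120,150,4,"pics/s1.png"); crop(t,200,200,110,110,4,"pics/t1.png")
a,b=cv2.imread("pics/s1.png"),cv2.imread("pics/t1.png"); b=cv2.copyMakeBorder(b,0,600-440,0,0,0)
cv2.imwrite("pics/c1.png",cv2.resize(np.hstack([a,b[:,:440]]),(800,522)))
E
python3 plan.py .4387 .141 .131 23.3
```

```text
t 1.87 pos [0.4395 0.1426 0.2345] yaw 23.50 F [ 0.3 -0.2 -0. ] g 0.998 | dp [-0.0071  0.0062  0.5173] turn [-0.0006 -0.0001  0.0023]
```

View pics/c1.png

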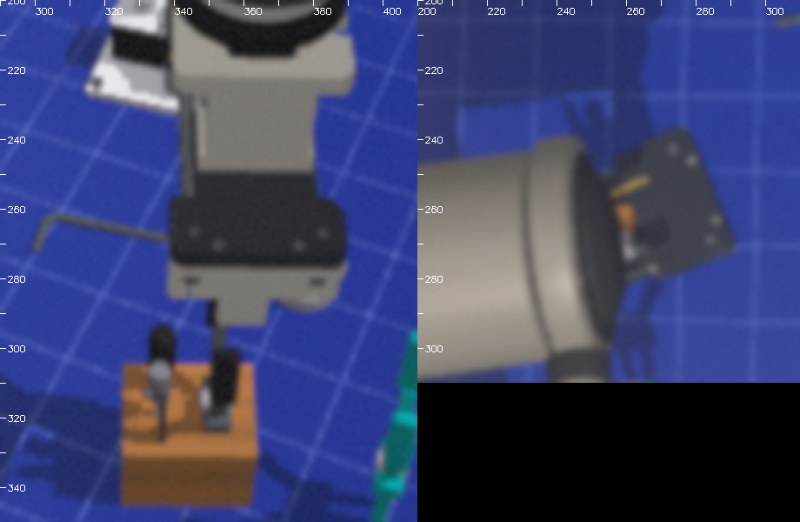

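The side view shows the near finger ending at (355,292), in line with the pliers' handles at x 350–357. The hand is centred over them, so I'm going down.

>>> carry_out --dp '[[-0.007,0.006,0.12],[-0.007,0.006,0.24],[-0.007,0.006,0.36],[-0.007,0.006,0.46],[-0.007,0.006,0.517]]' --turn '[[0,0,0],[0,0,0],[0,0,0],[0,0,0],[0,0,0]]'

```text
t: 2.28
eef_pos: [0.4363, 0.1367, 0.1294]
ee_rot: [0.0, 0.979, 0.201, -0.002]
contact_force: [0.2, -0.1, 0.7]
grip_width: 1.003
```

```bash
python3 - <<'E'
from station import cams
from h import *
s=cams.snapshot("side"); np.savez("side2.npz",**s)
crop(s,300,220,100,120,5,"pics/s2.png")
E
python3 plan.py .4387 .141 .131 23.3
```

```text
t 2.33 pos [0.4356 0.1366 0.1282] yaw 23.24 F [-0.9 -1.2 -1.4] g 1.001 | dp [ 0.023  -0.0142 -0.0139] turn [-0.0009  0.004  -0.0007]
```

View pics/s2.png

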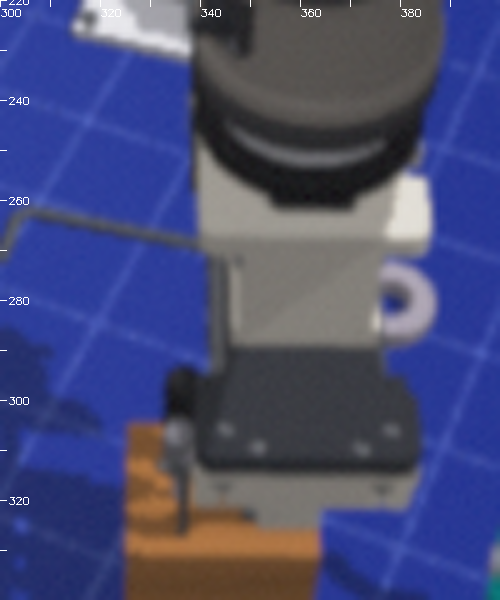

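>>> carry_out --dp '[[0.02,-0.014,-0.01],[0.02,-0.014,-0.01]]' --turn '[[0,0,0],[0,0,0]]'

```text
t: 2.5
eef_pos: [0.4414, 0.1419, 0.1346]
ee_rot: [0.0, 0.98, 0.201, 0.001]
contact_force: [0.1, 0.1, -0.2]
grip_width: 1.004
```

```bash
for i in 1 2 3; do python3 plan.py .4387 .141 .131 23.3; done
```

```text
t 2.50 pos [0.4414 0.1419 0.1346] yaw 23.24 F [ 0.1  0.1 -0.2] g 1.004 | dp [-0.014  -0.0013  0.0179] turn [ 0.0002 -0.0009 -0.0006]
t 2.50 pos [0.4414 0.1419 0.1346] yaw 23.24 F [ 0.1  0.1 -0.2] g 1.004 | dp [-0.014  -0.0013  0.0179] turn [ 0.0002 -0.0009 -0.0006]
t 2.50 pos [0.4414 0.1419 0.1346] yaw 23.24 F [ 0.1  0.1 -0.2] g 1.004 | dp [-0.014  -0.0013  0.0179] turn [ 0.0002 -0.0009 -0.0006]
```

>>> carry_out --dp '[[0,0,0],[0,0,0]]' --turn '[[0,0,0],[0,0,0]]'

```text
t: 2.67
eef_pos: [0.441, 0.1417, 0.1347]
ee_rot: [0.0, 0.979, 0.202, 0.001]
contact_force: [-0.4, 0.2, -0.4]
grip_width: 1.004
```

>>> carry_out --dp '[[0,0,0],[0,0,0]]' --turn '[[0,0,0],[0,0,0]]'

```text
t: 2.83
eef_pos: [0.4406, 0.1416, 0.1342]
ee_rot: [0.0, 0.979, 0.202, 0.001]
contact_force: [-0.2, 0.4, 0.0]
grip_width: 1.001
```

```bash
python3 plan.py .4387 .141 .131 23.3
```

```text
t 2.83 pos [0.4406 0.1416 0.1342] yaw 23.27 F [-0.2  0.4  0. ] g 1.001 | dp [-0.0101 -0.0009  0.0161] turn [ 0.0003 -0.0006 -0.0004]
```

>>> carry_out --dp '[[-0.009,0,0.013],[-0.009,0,0.013],[-0.009,0,0.013],[-0.009,0,0.013],[-0.009,0,0.013]]' --turn '[[0,0,0],[0,0,0],[0,0,0],[0,0,0],[0,0,0]]' --claw 0.3 --force 7

```text
t: 3.25
eef_pos: [0.4388, 0.1409, 0.1311]
ee_rot: [0.0, 0.979, 0.202, -0.0]
contact_force: [1.0, -0.3, 0.7]
grip_width: 0.687
```

```bash
python3 plan.py .4387 .141 .131 23.3
```

```text
t 3.25 pos [0.4388 0.1409 0.1311] yaw 23.26 F [ 1.  -0.3  0.7] g 0.687 | dp [-0.0004 -0.0005  0.0004] turn [ 0.0001  0.     -0.0004]
```

>>> carry_out --dp '[[0,0,0],[0,0,0],[0,0,0]]' --turn '[[0,0,0],[0,0,0],[0,0,0]]'

```text
t: 3.5
eef_pos: [0.4388, 0.141, 0.1311]
ee_rot: [0.0, 0.979, 0.202, 0.0]
contact_force: [0.3, -0.3, -0.5]
grip_width: 0.654
```

>>> carry_out --dp '[[0,0,0],[0,0,0]]' --turn '[[0,0,0],[0,0,0]]'

```text
t: 3.67
eef_pos: [0.4388, 0.141, 0.1311]
ee_rot: [0.0, 0.979, 0.202, 0.0]
contact_force: [-0.3, -0.1, 0.3]
grip_width: 0.655
```

>>> carry_out --dp '[[0,0,-0.03],[0,0,-0.08],[0,0,-0.14],[0,0,-0.2],[0,0,-0.27]]' --turn '[[0,0,0],[0,0,0],[0,0,0],[0,0,0],[0,0,0]]'

```text
t: 4.08
eef_pos: [0.4383, 0.1408, 0.1855]
ee_rot: [0.0, 0.979, 0.202, -0.001]
contact_force: [-0.1, -0.3, -1.5]
grip_width: 0.655
```

>>> carry_out --dp '[[0,0,-0.08],[0,0,-0.16],[0,0,-0.24],[0,0,-0.31],[0,0,-0.34]]' --turn '[[0,0,0],[0,0,0],[0,0,0],[0,0,0],[0,0,0]]'

```text
t: 4.5
eef_pos: [0.4393, 0.141, 0.2551]
ee_rot: [0.0, 0.979, 0.202, 0.001]
contact_force: [1.2, 0.6, -2.3]
grip_width: 0.654
```

```bash
python3 plan.py .516 -.174 .255 14
python3 - <<'E'
from station import cams
from h import *
s=cams.snapshot("side"); np.savez("side3.npz",**s)
crop(s,300,200,120,150,4,"pics/s3.png")
E
```

```text
t 4.50 pos [0.4393 0.141  0.2551] yaw 23.26 F [ 1.2  0.6 -2.3] g 0.654 | dp [-2.6990e-01  1.5985e+00  1.2000e-03] turn [ 0.0004 -0.0017  0.1029]
```

View pics/s3.png

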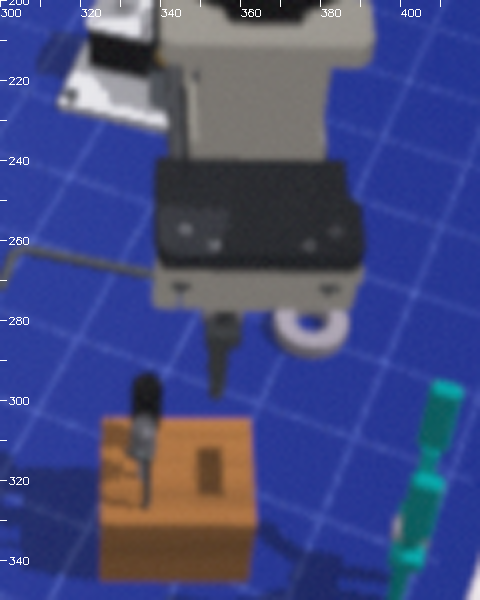

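The pliers are lifted vertically out of the slot. The empty slot shows at side pixel (352,317).

>>> carry_out --dp '[[-0.01,0.05,0],[-0.025,0.15,0],[-0.045,0.27,0],[-0.07,0.4,0],[-0.09,0.53,0]]' --turn '[[0,0,0],[0,0,0],[0,0,0],[0,0,0],[0,0,0]]'

```text
t: 4.97
eef_pos: [0.4635, 0.0349, 0.2519]
ee_rot: [-0.0, 0.979, 0.202, -0.001]
contact_force: [0.7, -0.1, -1.8]
grip_width: 0.656
```

>>> carry_out --dp '[[-0.02,0.13,0],[-0.045,0.26,0],[-0.065,0.39,0],[-0.09,0.52,0],[-0.105,0.62,0]]' --turn '[[0,0,0.02],[0,0,0.04],[0,0,0.06],[0,0,0.08],[0,0,0.103]]'

```text
t: 5.38
eef_pos: [0.4932, -0.0883, 0.2517]
ee_rot: [-0.0, 0.993, 0.121, -0.001]
contact_force: [-0.3, -0.2, -1.3]
grip_width: 0.647
```

```bash
python3 plan.py .516 -.174 .255 14
```

```text
t 5.38 pos [ 0.4932 -0.0883  0.2517] yaw 13.85 F [-0.3 -0.2 -1.3] g 0.647 | dp [ 0.0079  0.443  -0.0168] turn [-0.0004  0.0015 -0.0017]
```

>>> carry_out --dp '[[0.004,0.13,0],[0.006,0.26,-0.01],[0.008,0.36,-0.01],[0.008,0.42,-0.014],[0.008,0.443,-0.014]]' --turn '[[0,0,0],[0,0,0],[0,0,0],[0,0,0],[0,0,0]]'

```text
t: 5.8
eef_pos: [0.5164, -0.1733, 0.2547]
ee_rot: [-0.0, 0.993, 0.121, -0.001]
contact_force: [1.0, 0.6, -2.2]
grip_width: 0.651
```

>>> carry_out --dp '[[0,0,0],[0,0,0],[0,0,0],[0,0,0],[0,0,0]]' --turn '[[0,0,0],[0,0,0],[0,0,0],[0,0,0],[0,0,0]]'

```text
t: 6.22
eef_pos: [0.5167, -0.1704, 0.2561]
ee_rot: [0.0, 0.992, 0.122, 0.0]
contact_force: [-0.1, 0.0, -1.3]
grip_width: 0.656
```

```bash
python3 plan.py .516 -.174 .255 14
python3 - <<'E'
from station import cams
from h import *
for n in("side","top"):
    s=cams.snapshot(n); np.savez(f"{n}4.npz",**s)
s=load("side4.npz");t=load("top4.npz")
crop(s,330,140,60,90,6,"pics/s4.png"); crop(t,350,180,90,90,6,"pics/t4.png")
a,b=cv2.imread("pics/s4.png"),cv2.imread("pics/t4.png")
cv2.imwrite("pics/c4.png",cv2.resize(np.hstack([a,b]),None,fx=.88,fy=.88))
E
```

```text
t 6.22 pos [ 0.5167 -0.1704  0.2561] yaw 14.07 F [-0.1  0.  -1.3] g 0.656 | dp [-0.0079  0.0164  0.0054] turn [ 0.     -0.0001  0.0008]
```

View pics/c4.png

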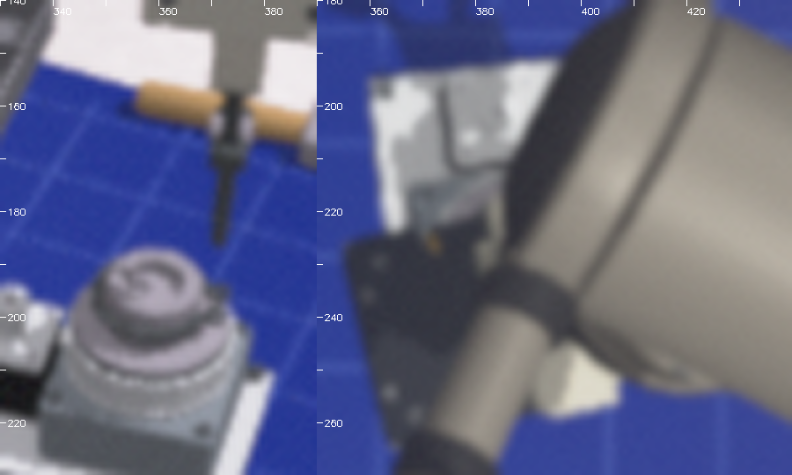

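The side view shows the tip at (371,186), above and slightly left of the eyes at (370,196). The arm hides the eyes in the top view. Next I'll check the predicted tip position against this picture.

Run:
```python
from h import *
np.set_printoptions(precision=4,suppress=True)
s=load("side4.npz");t=load("top0.npz");s0=load("side0.npz")
c,n=np.cos(np.radians(14)),np.sin(np.radians(14))
T=np.array([.5167,-.1704,.2561])
P=[T+[-n*k*.0074,c*k*.0074,-.1242] for k in(1,-1)]+[T+[-n*k*.017,c*k*.017,-.073] for k in (1,-1)]
print(proj(s,P))
crop(s,355,160,30,50,12,"pics/a.png",P); crop(s,355,160,30,50,12,"pics/b.png",ringpts(.5447,-.167,np.radians(14),.09))
crop(t,370,225,40,25,19,"pics/eyes_t.png",None)
cv2.imwrite("pics/c5.png",np.hstack([cv2.imread("pics/a.png"),cv2.imread("pics/b.png")]))
```

```text
[[370.6587 186.9289]
 [371.3047 182.8255]
 [372.1396 172.4115]
 [373.6331 163.0216]]
```

View pics/c5.png

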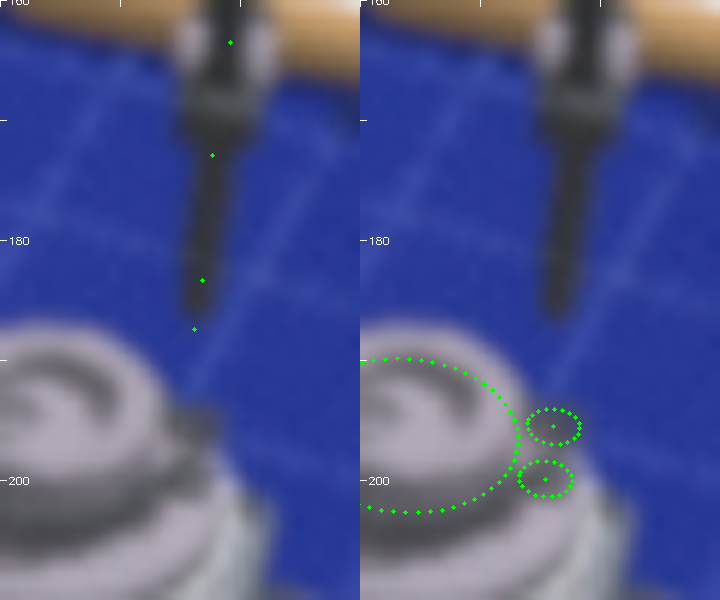

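View pics/eyes_t.png

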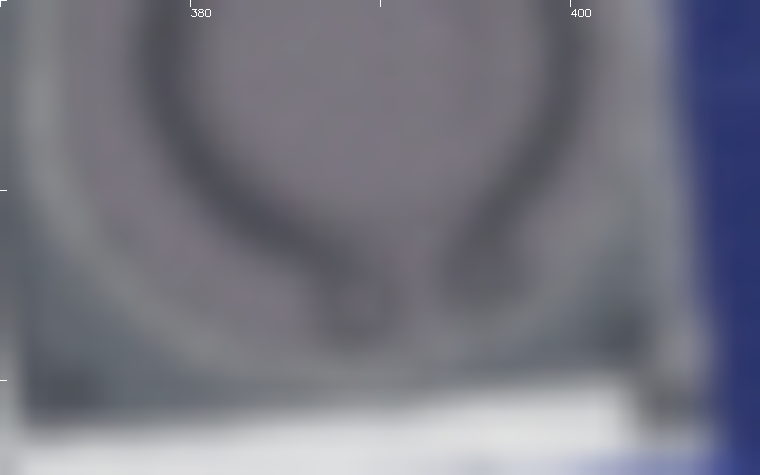

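Run:
```python
from h import *
np.set_printoptions(precision=4,suppress=True)
t=load("top0.npz");s=load("side0.npz");s3=load("side3.npz")
E=atz(t,[(388.3,240.55),(395.1,239.1)],.09);print(E,E.mean(0),np.linalg.norm(E[0]-E[1]),np.degrees(np.arctan2(-(E[0]-E[1])[0],(E[0]-E[1])[1])))
# ring outer circle from top: edge extremes
im=cv2.cvtColor(t["pixels"],cv2.COLOR_RGB2GRAY).astype(float)
# fit: dark ring: minimise mean intensity on radius 25.5mm arc (exclude gap) , eyes dark too
from scipy.ndimage import map_coordinates
from scipy.optimize import minimize
a=np.linspace(-np.pi*.82,np.pi*.82,80)
def pts(x,y,w,R):
    P=[(R*np.cos(i),R*np.sin(i)) for i in a]
    c,n=np.cos(w),np.sin(w); return [(x+c*p-n*q,y+n*p+c*q,.09) for p,q in P]
def eyes(x,y,w):
    ex=-29.46e-3;P=[(ex+r*np.cos(i),e+r*np.sin(i)) for e in(.0079,-.0079) for r in (.002,.004) for i in np.linspace(0,6.28,12)]
    c,n=np.cos(w),np.sin(w); return [(x+c*p-n*q,y+n*p+c*q,.09) for p,q in P]
def smp(S,img,P):
    uv=proj(S,P); return map_coordinates(img,[uv[:,1],uv[:,0]],order=3)
ims=cv2.cvtColor(s["pixels"],cv2.COLOR_RGB2GRAY).astype(float)
def cost(v):
    x,y,w=v[0]/100,v[1]/100,v[2]/10
    return smp(t,im,pts(x,y,w,.0265)).mean()+.6*smp(t,im,eyes(x,y,w)).mean()
for w0 in(8,14,20):
    r=minimize(cost,[54.47,-16.7,np.radians(w0)*10],method="Nelder-Mead",options=dict(initial_simplex=None));v=r.x;print(v[0]/100,v[1]/100,np.degrees(v[2]/10),r.fun)
# slot
print("slot",atz(s3,[(352,317.25)],.058))
```

```text
[[ 0.5141 -0.1663  0.09  ]
 [ 0.5178 -0.1824  0.09  ]] [ 0.5159 -0.1744  0.09  ] 0.016442078298756404 12.77513179881164
0.5450009478302558 -0.16711005899683734 13.153881195011431 145.42813415942163
0.5450008672364991 -0.1671100340510813 13.153932252731838 145.42813415860388
0.5450008946513907 -0.16710996947659745 13.154001366942781 145.42813416021622
slot [[0.4379 0.1402 0.058 ]]
```

```bash
python3 plan.py .5163 -.1738 .219 13.2
```

```text
t 6.32 pos [ 0.5168 -0.1708  0.2561] yaw 14.04 F [ 0.5  0.  -2.2] g 0.656 | dp [-0.0061  0.0141  0.1855] turn [ 0.0001 -0.0001  0.0094]
```

>>> carry_out --dp '[[-0.006,0.014,0.03],[-0.006,0.014,0.08],[-0.006,0.014,0.13],[-0.006,0.014,0.17],[-0.006,0.014,0.185]]' --turn '[[0,0,0.009],[0,0,0.009],[0,0,0.009],[0,0,0.009],[0,0,0.009]]'

```text
t: 6.73
eef_pos: [0.5154, -0.1739, 0.2166]
ee_rot: [-0.001, 0.993, 0.115, -0.002]
contact_force: [-0.6, -0.8, -2.2]
grip_width: 0.654
```

>>> carry_out --dp '[[0,0,0],[0,0,0],[0,0,0],[0,0,0],[0,0,0]]' --turn '[[0,0,0],[0,0,0],[0,0,0],[0,0,0],[0,0,0]]'

```text
t: 7.15
eef_pos: [0.5165, -0.1744, 0.2193]
ee_rot: [0.0, 0.993, 0.115, 0.0]
contact_force: [0.2, -0.1, -1.8]
grip_width: 0.655
```

```bash
python3 plan.py .5163 -.1738 .219 13.2
python3 - <<'E'
from station import cams
from h import *
s=cams.snapshot("side"); np.savez("side5.npz",**s)
from station import sensors
T=sensors.get_state()["eef_pos"]; 
c,n=np.cos(np.radians(13.2)),np.sin(np.radians(13.2))
P=[T+[-n*k*.0074,c*k*.0074,-.1242] for k in(1,-1)];print(P)
crop(s,340,160,45,50,12,"pics/a.png"); crop(s,355,160,30,50,12,"pics/b.png",P+ringpts(.545,-.1671,np.radians(13.2),.09)[60:])
cv2.imwrite("pics/c6.png",np.hstack([cv2.imread("pics/a.png")[:,180:],cv2.imread("pics/b.png")]))
E
```

```text
t 7.15 pos [ 0.5165 -0.1744  0.2193] yaw 13.19 F [ 0.2 -0.1 -1.8] g 0.655 | dp [-0.0003 -0.0032  0.0017] turn [ 0.0004 -0.0004 -0.0001]
[array([ 0.51476932, -0.16718538,  0.09510115]), array([ 0.51814892, -0.18159434,  0.09510115])]
```

View pics/c6.png

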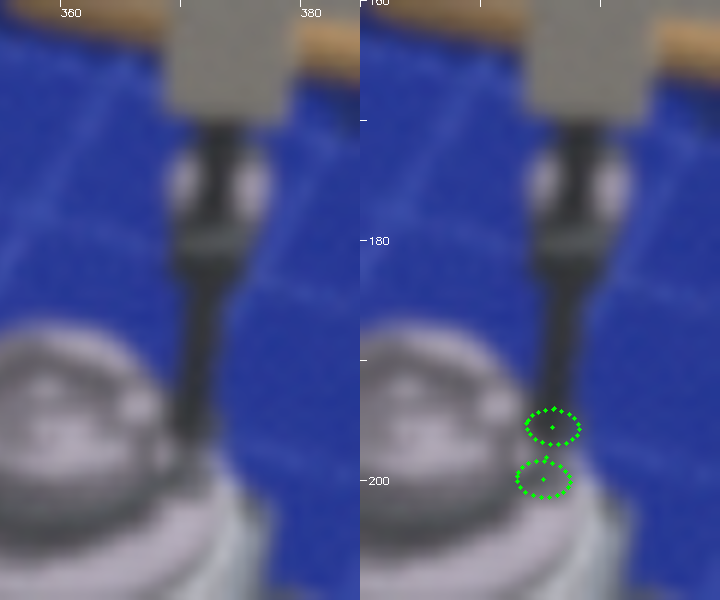

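The pins are right above the lugs, with the near tip at about (370,197) and the near lug at (370,200). I'll descend gently and watch the force.

>>> carry_out --dp '[[0,-0.003,0.007],[0,-0.003,0.014],[0,-0.003,0.021],[0,-0.003,0.028],[0,-0.003,0.034]]' --turn '[[0,0,0],[0,0,0],[0,0,0],[0,0,0],[0,0,0]]'

```text
t: 7.62
eef_pos: [0.5161, -0.1737, 0.2119]
ee_rot: [-0.0, 0.993, 0.115, -0.0]
contact_force: [0.0, 0.0, -0.9]
grip_width: 0.651
```

>>> carry_out --dp '[[0,0,0],[0,0,0],[0,0,0]]' --turn '[[0,0,0],[0,0,0],[0,0,0]]'

```text
t: 7.87
eef_pos: [0.5162, -0.1738, 0.2121]
ee_rot: [0.0, 0.993, 0.115, 0.0]
contact_force: [-0.3, -0.2, -2.0]
grip_width: 0.651
```

```bash
python3 plan.py .5163 -.1738 .210 13.2
```

```text
t 7.87 pos [ 0.5162 -0.1738  0.2121] yaw 13.18 F [-0.3 -0.2 -2. ] g 0.651 | dp [0.0005 0.0002 0.0107] turn [ 0.0001 -0.     -0.0002]
```

>>> carry_out --dp '[[0,0,0.004],[0,0,0.008],[0,0,0.009],[0,0,0.009],[0,0,0.009]]' --turn '[[0,0,0],[0,0,0],[0,0,0],[0,0,0],[0,0,0]]'

```text
t: 8.28
eef_pos: [0.5162, -0.1738, 0.2103]
ee_rot: [0.0, 0.993, 0.115, -0.0]
contact_force: [-0.3, 0.1, -2.0]
grip_width: 0.651
```

```bash
python3 plan.py .5163 -.1738 .210 13.2;python3 - <<'E'
from station import cams
from h import *
s=cams.snapshot("side"); np.savez("side6.npz",**s)
crop(s,340,160,45,50,12,"pics/a7.png")
E
```

```text
t 8.28 pos [ 0.5162 -0.1738  0.2103] yaw 13.18 F [-0.3  0.1 -2. ] g 0.651 | dp [0.0006 0.0003 0.0015] turn [ 0.      0.     -0.0002]
```

View pics/a7.png

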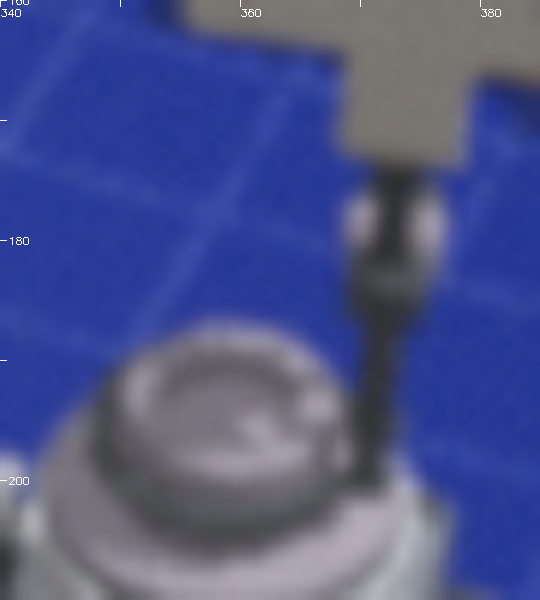

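Both pins entered with no contact force: tip z is 0.086, below the lug's top at 0.090. The picture shows the jaw shoulder on the lug at (369,199). Now I'll squeeze.

>>> carry_out --dp '[[0,0,0],[0,0,0],[0,0,0.002],[0,0,0.004]]' --turn '[[0,0,0],[0,0,0],[0,0,0],[0,0,0]]' --claw 0.15 --force 35

```text
t: 8.67
eef_pos: [0.5161, -0.1737, 0.2094]
ee_rot: [-0.0, 0.993, 0.115, -0.0]
contact_force: [-0.3, 0.4, -2.1]
grip_width: 0.319
```

```bash
python3 plan.py .5163 -.1738 .210 13.2;python3 - <<'E'
from station import cams
from h import *
s=cams.snapshot("side"); np.savez("side7.npz",**s)
crop(s,340,160,45,50,12,"pics/a8.png")
E
```

```text
t 8.67 pos [ 0.5161 -0.1737  0.2094] yaw 13.19 F [-0.3  0.4 -2.1] g 0.319 | dp [ 0.0011  0.0007 -0.0032] turn [-0.0001  0.0002 -0.0002]
```

View pics/a8.png

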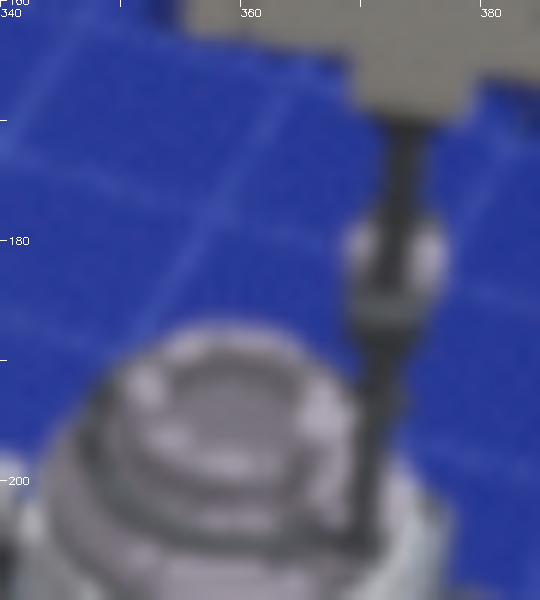

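The ring is visibly opened and its near lug is now at (370,205). Grip width is 29 mm, which is near the stop.

>>> carry_out --dp '[[0,0,0],[0,0,0],[0,0,0]]' --turn '[[0,0,0],[0,0,0],[0,0,0]]'

```text
t: 8.97
eef_pos: [0.5161, -0.1737, 0.2094]
ee_rot: [-0.0, 0.993, 0.115, -0.0]
contact_force: [-0.4, -0.1, -1.1]
grip_width: 0.322
```

```bash
python3 plan.py .5163 -.1738 .210 13.2;python3 - <<'E'
from station import cams,sensors
from h import *
s=cams.snapshot("side"); np.savez("side8.npz",**s)
T=sensors.get_state()["eef_pos"]; 
c,n=np.cos(np.radians(13.2)),np.sin(np.radians(13.2))
P=[T+[-n*k*y,c*k*y,-.065+z] for k in(1,-1) for y,z in((.0223,-.0508),(.0235,-.0548))]+[T-[0,0,.065]]
crop(s,340,160,50,60,10,"pics/a.png"); crop(s,355,160,30,60,10,"pics/b.png",P)
cv2.imwrite("pics/c9.png",np.hstack([cv2.imread("pics/a.png"),cv2.imread("pics/b.png")]))
E
```

```text
t 8.97 pos [ 0.5161 -0.1737  0.2094] yaw 13.19 F [-0.4 -0.1 -1.1] g 0.322 | dp [ 0.0007  0.0005 -0.0029] turn [-0.0001  0.0001 -0.0002]
```

View pics/c9.png

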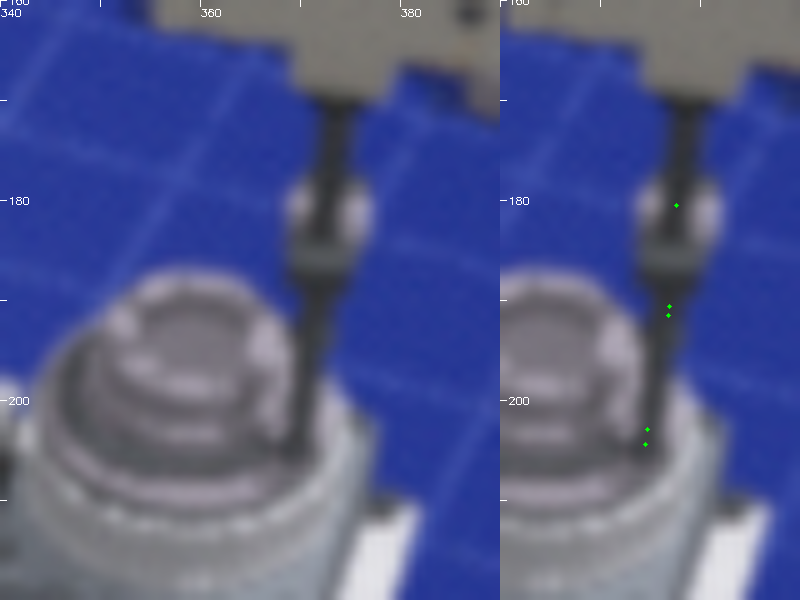

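The jaw end at (369.5,205) is about 1 px lower than predicted, so the pliers slid roughly 4 mm down in the pads and the eyes were not raised. As described, I'll raise them 3 mm and then ease 2.5 mm towards the axis.

>>> carry_out --dp '[[0,0,-0.008],[0,0,-0.015],[0.004,0,-0.015],[0.008,0,-0.015],[0.0125,0,-0.015]]' --turn '[[0,0,0],[0,0,0],[0,0,0],[0,0,0],[0,0,0]]'

```text
t: 9.43
eef_pos: [0.5187, -0.1732, 0.2126]
ee_rot: [0.0, 0.993, 0.115, 0.0]
contact_force: [-0.1, -0.7, -1.9]
grip_width: 0.32
```

>>> carry_out --dp '[[0,0,0],[0,0,0],[0,0,0]]' --turn '[[0,0,0],[0,0,0],[0,0,0]]'

```text
t: 9.68
eef_pos: [0.5186, -0.1732, 0.2125]
ee_rot: [0.0, 0.993, 0.115, -0.0]
contact_force: [-0.0, -0.5, -2.3]
grip_width: 0.32
```

```bash
python3 plan.py .5163 -.1738 .210 13.2;python3 - <<'E'
from station import cams,sensors
from h import *
s=cams.snapshot("side"); np.savez("side9.npz",**s)
crop(s,335,170,60,50,12,"pics/c10.png")
E
```

```text
t 9.68 pos [ 0.5186 -0.1732  0.2125] yaw 13.18 F [-0.  -0.5 -2.3] g 0.320 | dp [-0.012   0.0004  0.0123] turn [ 0.      0.     -0.0002]
```

View pics/c10.png

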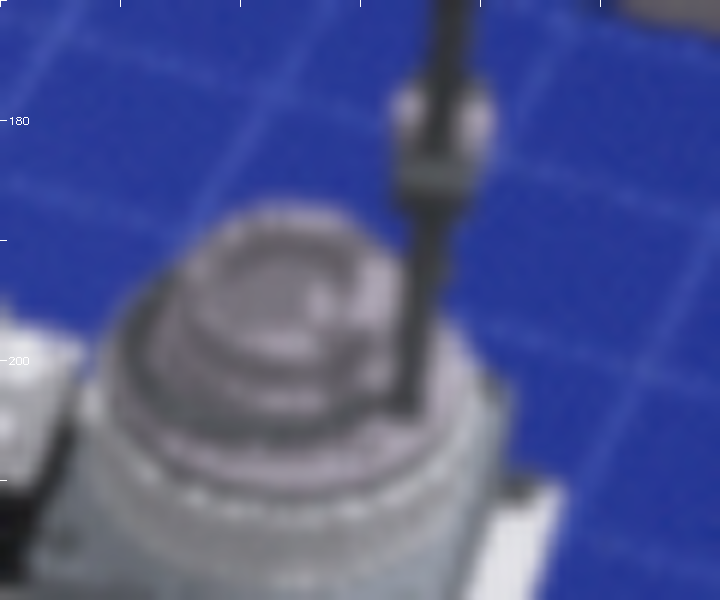

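The ring now stands clear round the shoulder and tilts up at the eyes (367,204). Now going down.

>>> carry_out --dp '[[0,0,0.008],[0,0,0.016],[0,0,0.024],[0,0,0.032],[0,0,0.04]]' --turn '[[0,0,0],[0,0,0],[0,0,0],[0,0,0],[0,0,0]]'

```text
t: 10.15
eef_pos: [0.5185, -0.1732, 0.2043]
ee_rot: [0.0, 0.993, 0.115, -0.0]
contact_force: [0.0, 1.1, -2.1]
grip_width: 0.325
```

```bash
python3 plan.py .5163 -.1738 .210 13.2;python3 - <<'E'
from station import cams,sensors
from h import *
s=cams.snapshot("side"); np.savez("side10.npz",**s)
crop(s,335,170,60,50,12,"pics/c11.png")
E
```

```text
t 10.15 pos [ 0.5185 -0.1732  0.2043] yaw 13.18 F [ 0.   1.1 -2.1] g 0.325 | dp [-0.0116  0.0003 -0.0285] turn [ 0.      0.0001 -0.0002]
```

View pics/c11.png

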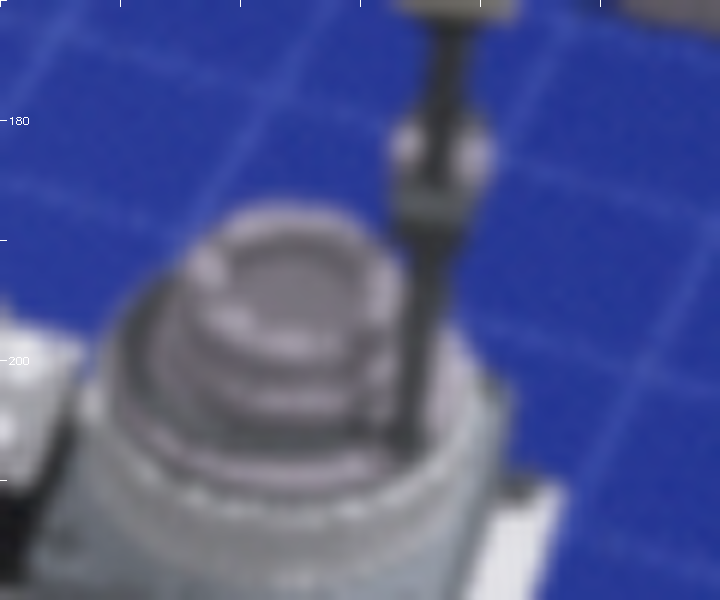

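>>> carry_out --dp '[[0,0,0.007],[0,0,0.014],[0,0,0.02],[0,0,0.022],[0,0,0.022]]' --turn '[[0,0,0],[0,0,0],[0,0,0],[0,0,0],[0,0,0]]'

```text
t: 10.62
eef_pos: [0.5196, -0.1733, 0.2018]
ee_rot: [0.001, 0.993, 0.115, 0.002]
contact_force: [-0.2, 1.1, 7.3]
grip_width: 0.32
```

```bash
python3 plan.py .5163 -.1738 .210 13.2;python3 - <<'E'
from station import cams,sensors
from h import *
s=cams.snapshot("side"); np.savez("side11.npz",**s)
crop(s,335,170,60,50,12,"pics/c12.png")
E
```

```text
t 10.62 pos [ 0.5196 -0.1733  0.2018] yaw 13.19 F [-0.2  1.1  7.3] g 0.320 | dp [-0.0164 -0.0013 -0.0412] turn [ 0.0012 -0.002  -0.0001]
```

View pics/c12.png

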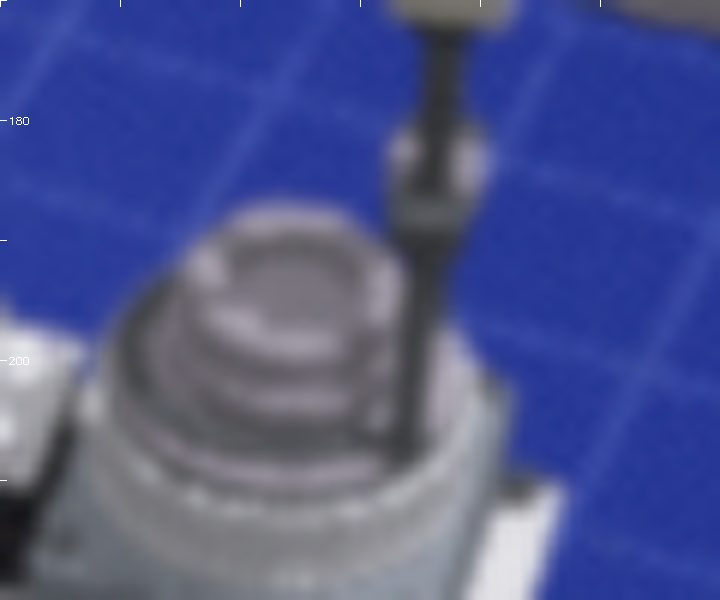

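Run:
```python
from h import *
s=load("side11.npz")
a=np.linspace(0,6.28,70)
C=lambda r,z:[(.545+r*np.cos(i),-.1669+r*np.sin(i),z) for i in a]
crop(s,335,180,50,40,15,"pics/a.png",C(.022,.099)+C(.025,.087)+C(.025,.081)+C(.0365,.076))
crop(s,335,180,50,40,15,"pics/b.png")
cv2.imwrite("pics/c13.png",cv2.resize(np.hstack([cv2.imread("pics/b.png"),cv2.imread("pics/a.png")]),None,fx=.53,fy=.53))
```

```text
(no output)
```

View pics/c13.png

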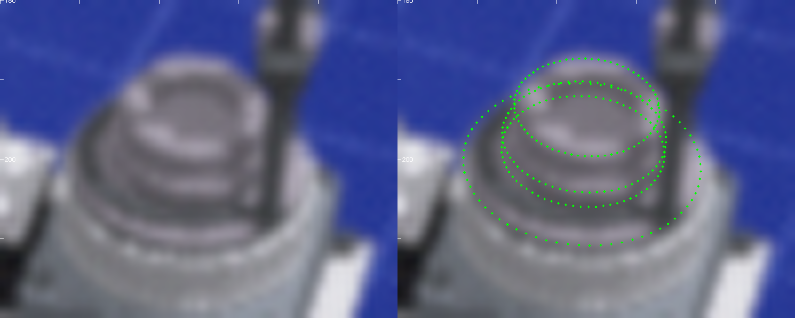

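The ring band lies outside and below the whole shoulder outline, and the 9 N contact fits the pins or ring resting on the washer. I'll relieve the press and let the ring close by lowering the squeeze force in stages.

>>> carry_out --dp '[[0,0,-0.004],[0,0,-0.008],[0,0,-0.008]]' --turn '[[0,0,0],[0,0,0],[0,0,0]]'

```text
t: 10.92
eef_pos: [0.5188, -0.1733, 0.2021]
ee_rot: [0.0, 0.993, 0.115, 0.0]
contact_force: [-0.0, -0.2, 2.3]
grip_width: 0.318
```

>>> carry_out --dp '[[0,0,0],[0,0,0],[0,0,0]]' --turn '[[0,0,0],[0,0,0],[0,0,0]]' --force 18

```text
t: 11.17
eef_pos: [0.5189, -0.1735, 0.2021]
ee_rot: [0.0, 0.993, 0.115, 0.0]
contact_force: [-1.0, 0.3, 4.5]
grip_width: 0.35
```

```bash
python3 plan.py .5163 -.1738 .210 13.2
```

```text
t 11.17 pos [ 0.5189 -0.1735  0.2021] yaw 13.18 F [-1.   0.3  4.5] g 0.350 | dp [-0.0131 -0.0015 -0.0395] turn [ 0.0007 -0.0005 -0.0002]
```

>>> carry_out --dp '[[-0.002,0,-0.003],[-0.004,0,-0.005],[-0.005,0,-0.005],[-0.005,0,-0.005]]' --turn '[[0,0,0],[0,0,0],[0,0,0],[0,0,0]]' --force 13

```text
t: 11.5
eef_pos: [0.5172, -0.1732, 0.202]
ee_rot: [-0.0, 0.993, 0.115, -0.001]
contact_force: [-0.4, 0.3, -1.7]
grip_width: 0.643
```

```bash
python3 plan.py .5163 -.1738 .210 13.2;python3 - <<'E'
from station import cams,sensors
from h import *
s=cams.snapshot("side"); np.savez("side12.npz",**s)
crop(s,335,170,60,50,12,"pics/c14.png")
E
```

```text
t 11.50 pos [ 0.5172 -0.1732  0.202 ] yaw 13.19 F [-0.4  0.3 -1.7] g 0.643 | dp [-0.0051  0.0021 -0.0401] turn [-0.0007  0.0008 -0.0002]
```

View pics/c14.png

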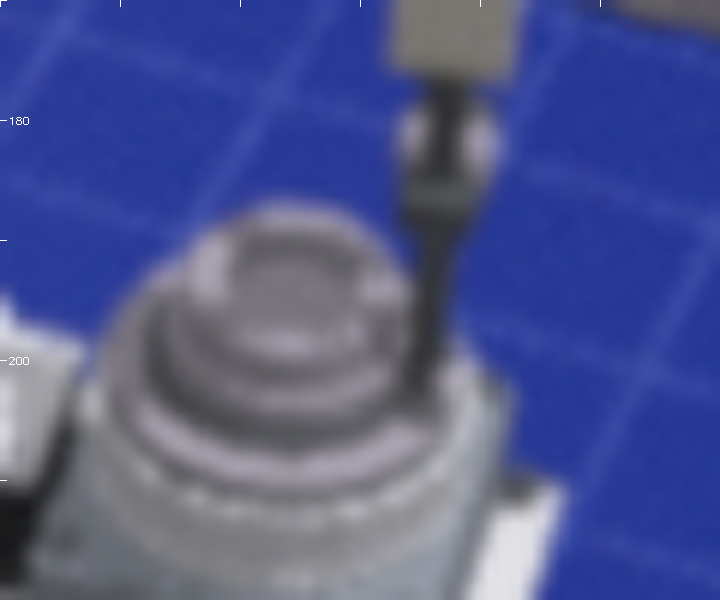

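The ring has closed round the groove, with the dark band tight under the shoulder and the eyes at (370,203). I'll set the grip to carry force and withdraw the pins slowly.

>>> carry_out --dp '[[-0.002,0,0],[-0.002,0,0],[-0.002,0,-0.005],[-0.002,0,-0.01],[-0.002,0,-0.016]]' --turn '[[0,0,0],[0,0,0],[0,0,0],[0,0,0],[0,0,0]]' --force 7

```text
t: 11.97
eef_pos: [0.5173, -0.1735, 0.206]
ee_rot: [0.0, 0.993, 0.115, -0.0]
contact_force: [-0.3, -0.6, -1.5]
grip_width: 0.656
```

>>> carry_out --dp '[[0,0,-0.005],[0,0,-0.01],[0,0,-0.02],[0,0,-0.035],[0,0,-0.05]]' --turn '[[0,0,0],[0,0,0],[0,0,0],[0,0,0],[0,0,0]]'

```text
t: 12.38
eef_pos: [0.5172, -0.1735, 0.2162]
ee_rot: [0.0, 0.993, 0.115, -0.0]
contact_force: [0.5, -0.8, -0.9]
grip_width: 0.656
```

```bash
python3 plan.py .5163 -.1738 .260 13.2;python3 - <<'E'
from station import cams,sensors
from h import *
s=cams.snapshot("side"); np.savez("side13.npz",**s)
crop(s,335,160,60,50,12,"pics/c15.png")
E
```

```text
t 12.38 pos [ 0.5172 -0.1735  0.2162] yaw 13.19 F [ 0.5 -0.8 -0.9] g 0.656 | dp [-0.0049  0.0004 -0.2189] turn [ 0.0001  0.     -0.0001]
```

View pics/c15.png

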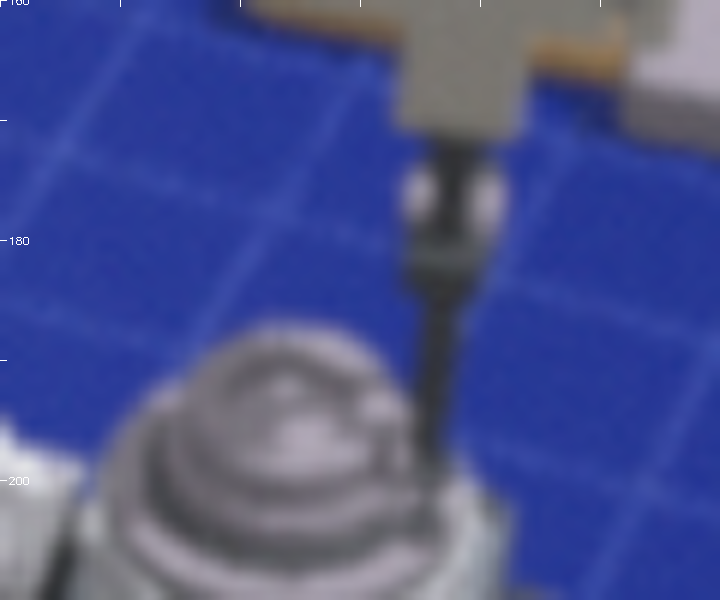

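The ring stays down as the tips come clear. I'll lift and carry the pliers back.

>>> carry_out --dp '[[0,0,-0.05],[0,0,-0.1],[0,0,-0.15],[0,0,-0.2],[0,0,-0.22]]' --turn '[[0,0,0],[0,0,0],[0,0,0],[0,0,0],[0,0,0]]'

```text
t: 12.85
eef_pos: [0.5179, -0.1738, 0.2623]
ee_rot: [0.001, 0.993, 0.115, 0.001]
contact_force: [-0.1, -0.8, -1.7]
grip_width: 0.655
```

```bash
python3 plan.py .4388 .141 .260 23.27
```

```text
t 12.85 pos [ 0.5179 -0.1738  0.2623] yaw 13.19 F [-0.1 -0.8 -1.7] g 0.655 | dp [-0.0262 -1.6229  0.008 ] turn [ 0.0016 -0.0015 -0.1121]
```

>>> carry_out --dp '[[0,-0.05,0],[0,-0.15,0],[-0.005,-0.27,0],[-0.01,-0.4,0],[-0.01,-0.53,0]]' --turn '[[0,0,0],[0,0,0],[0,0,0],[0,0,0],[0,0,0]]'

```text
t: 13.27
eef_pos: [0.49, -0.0692, 0.2594]
ee_rot: [-0.0, 0.993, 0.115, -0.001]
contact_force: [1.3, 0.0, -2.0]
grip_width: 0.655
```

>>> carry_out --dp '[[0,-0.13,0],[-0.005,-0.26,0],[-0.005,-0.39,0],[-0.01,-0.51,0],[-0.01,-0.62,0]]' --turn '[[0,0,-0.02],[0,0,-0.045],[0,0,-0.07],[0,0,-0.09],[0,0,-0.112]]'

```text
t: 13.68
eef_pos: [0.4595, 0.0514, 0.2596]
ee_rot: [-0.0, 0.979, 0.203, -0.0]
contact_force: [0.4, 0.4, -1.0]
grip_width: 0.651
```

```bash
python3 plan.py .4388 .141 .260 23.27
```

```text
t 13.68 pos [0.4595 0.0514 0.2596] yaw 23.39 F [ 0.4  0.4 -1. ] g 0.651 | dp [ 0.0829 -0.4521 -0.0017] turn [-0.0004  0.0005  0.0013]
```

>>> carry_out --dp '[[0.02,-0.13,0],[0.05,-0.26,0],[0.07,-0.37,0],[0.08,-0.43,0],[0.083,-0.452,0]]' --turn '[[0,0,0],[0,0,0],[0,0,0],[0,0,0],[0,0,0]]'

```text
t: 14.1
eef_pos: [0.4391, 0.1412, 0.2596]
ee_rot: [-0.0, 0.979, 0.203, -0.0]
contact_force: [0.4, -1.5, -2.4]
grip_width: 0.651
```

>>> carry_out --dp '[[0,0,0],[0,0,0],[0,0,0],[0,0,0],[0,0,0]]' --turn '[[0,0,0],[0,0,0],[0,0,0],[0,0,0],[0,0,0]]'

```text
t: 14.52
eef_pos: [0.4406, 0.1384, 0.2598]
ee_rot: [0.0, 0.98, 0.201, -0.0]
contact_force: [0.2, 0.5, -1.8]
grip_width: 0.65
```

```bash
python3 plan.py .4388 .141 .260 23.27;python3 - <<'E'
from station import cams,sensors
from h import *
for n in("side","top"):
    s=cams.snapshot(n); np.savez(f"{n}14.npz",**s)
s=load("side14.npz");t=load("top14.npz")
crop(s,335,180,50,40,16,"pics/d_s.png"); crop(t,365,205,45,45,12,"pics/d_t.png",None)
crop(s,310,240,80,100,6,"pics/d_b.png")
b=cv2.imread("pics/d_t.png"); a=cv2.resize(cv2.imread("pics/d_s.png"),(675,540))
cv2.imwrite("pics/c16.png",cv2.resize(np.hstack([a,b]),None,fx=.65,fy=.65))
E
```

```text
t 14.52 pos [0.4406 0.1384 0.2598] yaw 23.19 F [ 0.2  0.5 -1.8] g 0.650 | dp [-0.0033 -0.0153 -0.0008] turn [ 0.0001  0.0001 -0.0009]
```

View pics/c16.png

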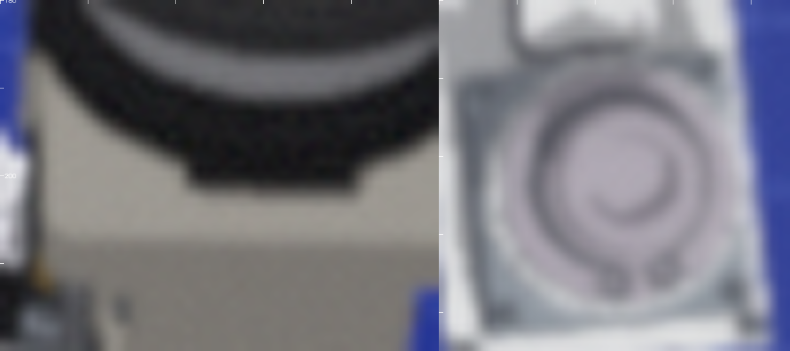

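View pics/d_b.png

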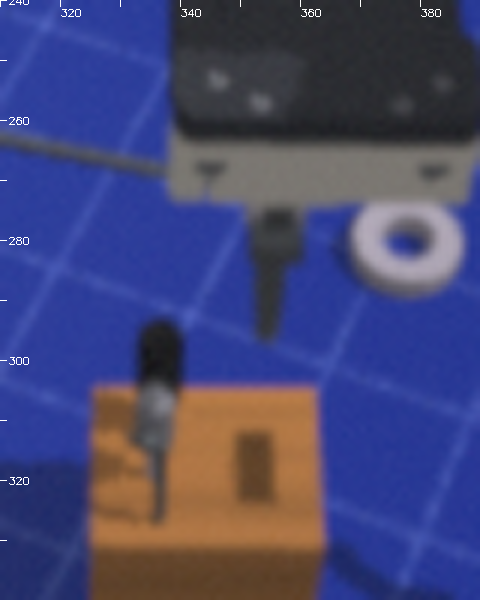

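The top view shows the ring closed and concentric: its eyes are 6.3 px apart and the closed spacing should be 6.6 px, at about (391,240) and (397,239). Next I'll position the pliers over the slot and lower them.

>>> carry_out --dp '[[-0.003,-0.015,0.05],[-0.003,-0.015,0.12],[-0.003,-0.015,0.2],[-0.003,-0.015,0.28],[-0.003,-0.015,0.33]]' --turn '[[0,0,0],[0,0,0],[0,0,0],[0,0,0],[0,0,0]]'

```text
t: 15.03
eef_pos: [0.4382, 0.1413, 0.1925]
ee_rot: [0.0, 0.98, 0.201, -0.001]
contact_force: [1.2, 1.1, -1.3]
grip_width: 0.652
```

>>> carry_out --dp '[[0,0,0],[0,0,0],[0,0,0],[0,0,0],[0,0,0]]' --turn '[[0,0,0],[0,0,0],[0,0,0],[0,0,0],[0,0,0]]'

```text
t: 15.45
eef_pos: [0.4391, 0.1417, 0.1946]
ee_rot: [0.0, 0.979, 0.202, 0.001]
contact_force: [0.1, -0.2, -1.1]
grip_width: 0.657
```

```bash
python3 plan.py .4388 .141 .182 23.27;python3 - <<'E'
from station import cams,sensors
from h import *
s=cams.snapshot("side"); np.savez("side15.npz",**s)
T=sensors.get_state()["eef_pos"]
c,n=np.cos(np.radians(23.27)),np.sin(np.radians(23.27))
S=np.array([.4388,.141,.058])
P=[T+[-n*k*.0074,c*k*.0074,-.1242] for k in(1,-1)]+[S+[c*a*.006-n*b*.014,n*a*.006+c*b*.014,0] for a in(-1,1) for b in(-1,1)]
crop(s,320,270,60,60,9,"pics/a.png"); crop(s,330,270,40,60,9,"pics/b.png",P)
cv2.imwrite("pics/c17.png",cv2.resize(np.hstack([cv2.imread("pics/a.png"),cv2.imread("pics/b.png")]),None,fx=.88,fy=.88))
E
```

```text
t 15.45 pos [0.4391 0.1417 0.1946] yaw 23.26 F [ 0.1 -0.2 -1.1] g 0.657 | dp [-0.0029  0.0024  0.0632] turn [ 0.0003 -0.0009 -0.0001]
```

View pics/c17.png

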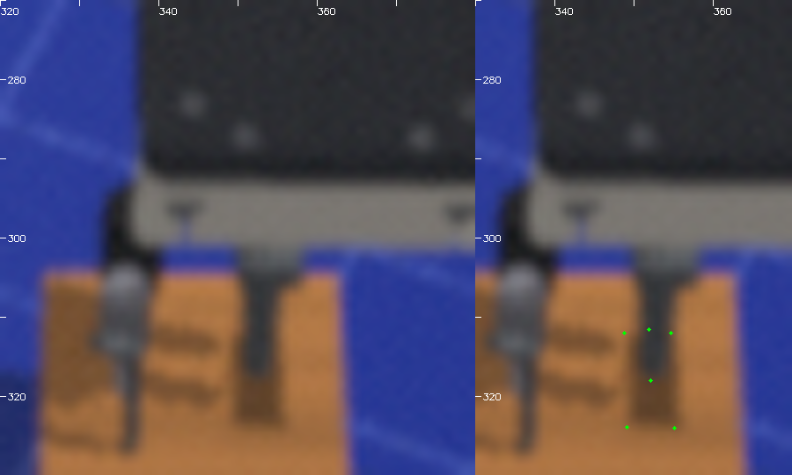

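The tip at (353,317) lies within the slot's outline, x 350–355.5. I'll go back to the exact lift-off pose, then down.

>>> carry_out --dp '[[-0.003,0.0024,0.01],[-0.003,0.0024,0.03],[-0.003,0.0024,0.06],[-0.003,0.0024,0.09],[-0.003,0.0024,0.12]]' --turn '[[0,0,0],[0,0,0],[0,0,0],[0,0,0],[0,0,0]]'

```text
t: 15.92
eef_pos: [0.4381, 0.1409, 0.1691]
ee_rot: [0.0, 0.979, 0.202, -0.0]
contact_force: [0.4, 0.2, -1.6]
grip_width: 0.652
```

```bash
python3 plan.py .4388 .141 .132 23.27
```

```text
t 15.92 pos [0.4381 0.1409 0.1691] yaw 23.26 F [ 0.4  0.2 -1.6] g 0.652 | dp [0.0034 0.001  0.1853] turn [-0.      0.0004 -0.0001]
```

>>> carry_out --dp '[[0.002,0,0.03],[0.002,0,0.06],[0.002,0,0.09],[0.002,0,0.12],[0.002,0,0.15]]' --turn '[[0,0,0],[0,0,0],[0,0,0],[0,0,0],[0,0,0]]'

```text
t: 16.33
eef_pos: [0.4387, 0.1411, 0.1392]
ee_rot: [0.0, 0.979, 0.202, -0.0]
contact_force: [0.6, 0.2, -1.8]
grip_width: 0.656
```

>>> carry_out --dp '[[0,0,0],[0,0,0],[0,0,0]]' --turn '[[0,0,0],[0,0,0],[0,0,0]]'

```text
t: 16.58
eef_pos: [0.4389, 0.1411, 0.14]
ee_rot: [0.0, 0.979, 0.202, 0.0]
contact_force: [0.4, 0.1, -1.9]
grip_width: 0.653
```

```bash
python3 plan.py .4388 .141 .132 23.27
```

```text
t 16.58 pos [0.4389 0.1411 0.14  ] yaw 23.27 F [ 0.4  0.1 -1.9] g 0.653 | dp [-0.0006  0.0005  0.0402] turn [ 0.0001 -0.0002 -0.0001]
```

>>> carry_out --dp '[[0,0,0.01],[0,0,0.02],[0,0,0.03],[0,0,0.036],[0,0,0.042]]' --turn '[[0,0,0],[0,0,0],[0,0,0],[0,0,0],[0,0,0]]'

```text
t: 17.0
eef_pos: [0.4387, 0.1411, 0.1313]
ee_rot: [0.0, 0.979, 0.202, -0.0]
contact_force: [1.0, 0.1, -1.6]
grip_width: 0.655
```

>>> carry_out --dp '[[0,0,0],[0,0,0]]' --turn '[[0,0,0],[0,0,0]]'

```text
t: 17.17
eef_pos: [0.4387, 0.1411, 0.1314]
ee_rot: [0.0, 0.979, 0.202, -0.0]
contact_force: [-0.1, 0.1, -1.9]
grip_width: 0.65
```

```bash
python3 plan.py .4388 .141 .131 23.27
python3 - <<'E'
from station import cams,sensors
from h import *
s=cams.snapshot("side"); np.savez("side16.npz",**s)
crop(s,310,260,70,90,6,"pics/c18.png")
E
```

```text
t 17.17 pos [0.4387 0.1411 0.1314] yaw 23.26 F [-0.1  0.1 -1.9] g 0.650 | dp [0.0003 0.0007 0.0022] turn [ 0.      0.0001 -0.0001]
```

View pics/c18.png

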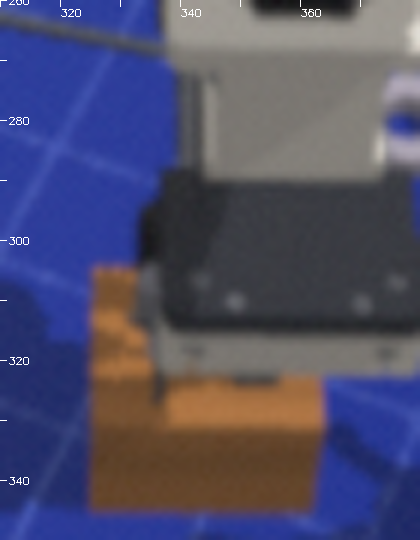

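Still hanging free, so I'll lower in small amounts until contact.

>>> carry_out --dp '[[0,0,0.003],[0,0,0.006],[0,0,0.008],[0,0,0.008]]' --turn '[[0,0,0],[0,0,0],[0,0,0],[0,0,0]]'

```text
t: 17.55
eef_pos: [0.4393, 0.1413, 0.1309]
ee_rot: [-0.0, 0.979, 0.202, 0.001]
contact_force: [-1.5, -0.1, 6.9]
grip_width: 0.654
```

The force jumped to +7 N at z = 0.131, the lift-off height, so the joint is resting on the block. Opening the gripper.

>>> carry_out --dp '[[0,0,-0.004],[0,0,-0.004],[0,0,-0.004],[0,0,-0.004],[0,0,-0.004]]' --turn '[[0,0,0],[0,0,0],[0,0,0],[0,0,0],[0,0,0]]' --claw 1

```text
t: 17.97
eef_pos: [0.4386, 0.1411, 0.1306]
ee_rot: [0.0, 0.979, 0.202, -0.0]
contact_force: [0.3, 0.3, -0.3]
grip_width: 0.958
```

>>> carry_out --dp '[[0,0,0],[0,0,0],[0,0,0]]' --turn '[[0,0,0],[0,0,0],[0,0,0]]'

```text
t: 18.22
eef_pos: [0.4387, 0.1411, 0.1306]
ee_rot: [0.0, 0.979, 0.202, -0.0]
contact_force: [-0.1, 1.0, -0.1]
grip_width: 0.994
```

>>> carry_out --dp '[[0,0,-0.08],[0,0,-0.2],[0,0,-0.35],[0,0,-0.5],[0,0,-0.65]]' --turn '[[0,0,0],[0,0,0],[0,0,0],[0,0,0],[0,0,0]]'

```text
t: 18.63
eef_pos: [0.4384, 0.1411, 0.262]
ee_rot: [0.0, 0.979, 0.202, -0.0]
contact_force: [0.0, 0.2, -1.2]
grip_width: 1.001
```

>>> carry_out --dp '[[-0.12,0.13,0],[-0.24,0.27,0],[-0.35,0.4,0],[-0.45,0.52,0],[-0.52,0.6,0]]' --turn '[[0,0,0],[0,0,0],[0,0,0],[0,0,0],[0,0,0]]'

```text
t: 19.05
eef_pos: [0.3896, -0.0121, 0.2608]
ee_rot: [0.0, 0.98, 0.201, -0.0]
contact_force: [0.1, -1.1, 0.3]
grip_width: 0.999
```

>>> carry_out --dp '[[-0.12,0.13,0],[-0.24,0.27,0],[-0.35,0.4,0],[-0.45,0.52,0],[-0.52,0.6,0]]' --turn '[[0,0,0],[0,0,0],[0,0,0],[0,0,0],[0,0,0]]'

```text
t: 19.47
eef_pos: [0.3415, -0.1638, 0.2609]
ee_rot: [0.001, 0.98, 0.201, 0.0]
contact_force: [-0.6, 0.3, 0.2]
grip_width: 1.001
```

>>> carry_out --dp '[[-0.12,0.13,0],[-0.24,0.27,0],[-0.35,0.4,0],[-0.45,0.52,0],[-0.52,0.6,0]]' --turn '[[0,0,0],[0,0,0],[0,0,0],[0,0,0],[0,0,0]]'

```text
t: 19.88
eef_pos: [0.2932, -0.3154, 0.2607]
ee_rot: [0.0, 0.98, 0.201, -0.0]
contact_force: [-0.7, -0.9, 0.2]
grip_width: 1.001
```

Run:
```python
from station import cams,sensors
from h import *
for n in("side","top"):
    s=cams.snapshot(n); np.savez(f"{n}17.npz",**s)
    cv2.imwrite(f"pics/{n}17.png",s["pixels"][:,:,::-1])
s=load("side17.npz");t=load("top17.npz")
crop(s,300,265,130,95,6,"pics/e_blk.png")
crop(s,335,180,50,40,16,"pics/e_s.png"); crop(t,365,205,45,45,12,"pics/e_t.png",None)
b=cv2.imread("pics/e_t.png"); a=cv2.resize(cv2.imread("pics/e_s.png"),(675,540))
cv2.imwrite("pics/c19.png",cv2.resize(np.hstack([a,b]),None,fx=.65,fy=.65))
```

```text
(no output)
```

View pics/c19.png

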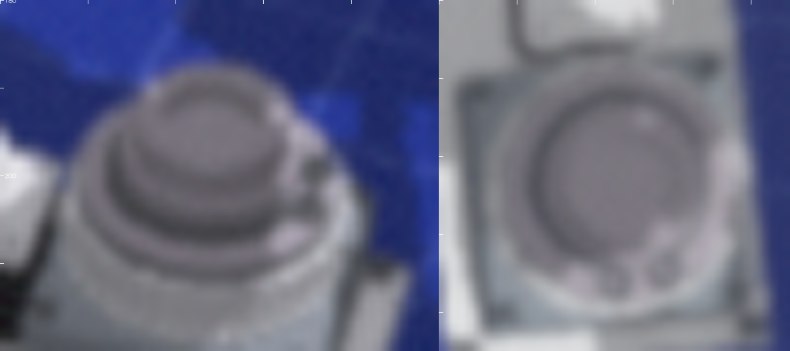

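View pics/e_blk.png

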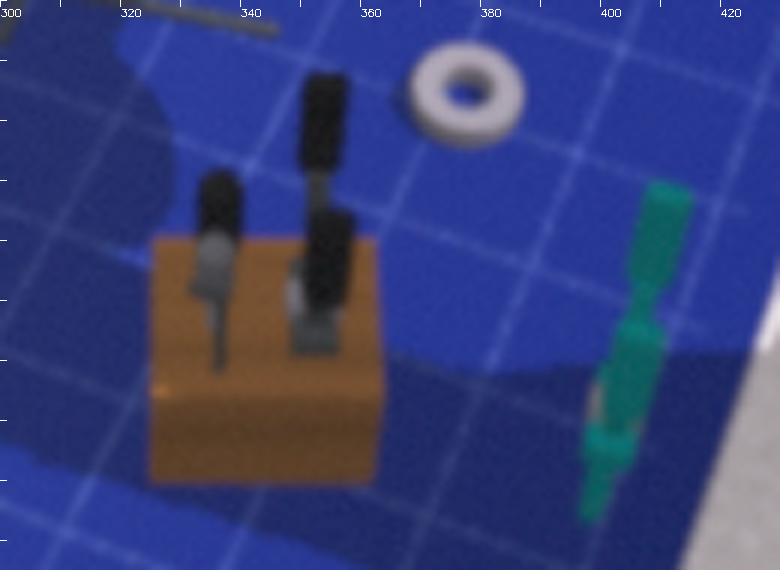

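View pics/top17.png

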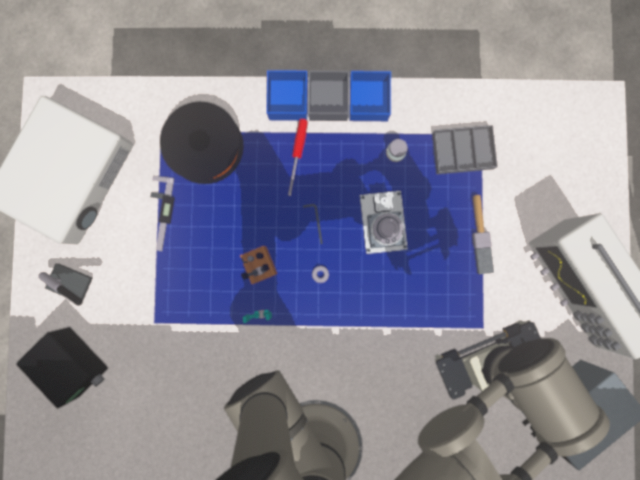

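The pliers stand in the slot just as at the start, and the bystanders look unmoved. Last check: the ring against the model lying flat on the washer.

Run:
```python
from h import *
s=load("side17.npz");t=load("top17.npz")
P=ringpts(.545,-.1669,np.radians(13.2),.079)
crop(s,335,180,50,40,12,"pics/a.png",P);crop(t,365,205,45,45,12,"pics/b.png",P);crop(s,335,180,50,40,12,"pics/c.png")
b=[cv2.resize(cv2.imread(f"pics/{k}.png"),(600,480)) if k!="b" else cv2.resize(cv2.imread("pics/b.png"),(480,480)) for k in "cab"]
cv2.imwrite("pics/c20.png",cv2.resize(np.hstack(b),(800,229)))
from scipy.ndimage import map_coordinates
from scipy.optimize import minimize
im=cv2.cvtColor(s["pixels"],cv2.COLOR_RGB2GRAY).astype(float)
d=cv2.absdiff(load("top0.npz")["pixels"],t["pixels"])
```

```text
(no output)
```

View pics/c20.png

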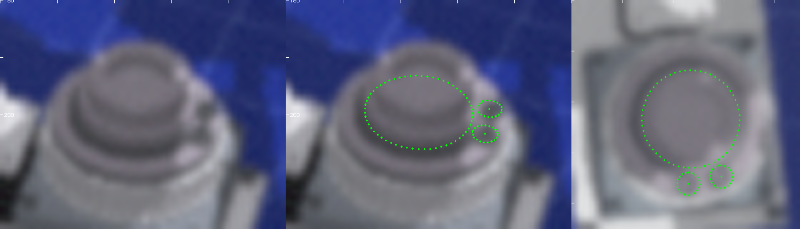

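Run:
```python
from h import *
s=load("side17.npz")
a=np.linspace(0,6.28,70)
C=lambda r,z:[(.545+r*np.cos(i),-.1669+r*np.sin(i),z) for i in a]
crop(s,335,180,50,40,16,"pics/c21.png",ringpts(.545,-.1669,np.radians(13.2),.079)[60:]+C(.030,.076))
```

```text
(no output)
```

View pics/c21.png

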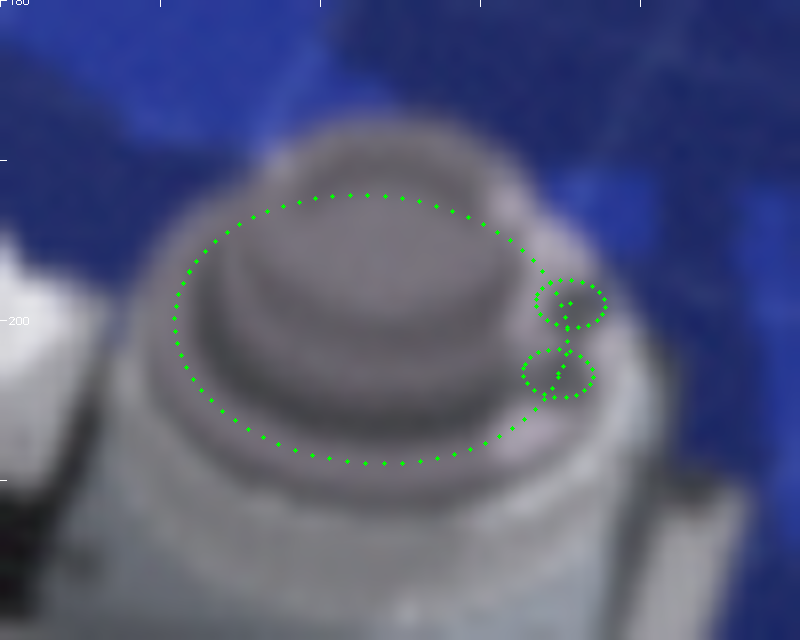

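The eyes at side (370,199.5) and (370,203) match the model at z = 79 mm, and the band is even round the spindle. Handing in.

Run:
```python
from station import ctrl,sensors
print(ctrl.close_job()); print(sensors.get_state()["t"])
```

```text
the job is handed in; nothing more can be done
None
the job is handed in; nothing more can be done
```

The snap ring is closed in the groove on the spindle, and the pliers are back in their slot. The job was handed in at about 20 s of the 54 s allowed; no verdict was reported.

**What I did:** I took the black pliers from the block and dropped both pins into the ring's eyes, then spread the ring at 35 N. I raised it about 3 mm, eased it 2.5 mm towards the axis and brought it down to contact with the washer at about 9 N. The squeeze was then let off in stages until the ring closed. The fingers never touched the ring, and the pliers went back into the slot until they rested on the block.

**Last checks:**
- **Ring:** both camera views match a closed ring lying flat on the washer, with its upper face at 79 mm and the eyes at their closed spacing to within a pixel.
- **Pliers and bystanders:** the pliers stand as they did at the start, and nothing else appears to have moved.
- **Forces:** the highest contact force I read was about 9 N.

**What disagreed:** while squeezing, the pliers slid about 4 to 6 mm down in the finger pads, so the jaw tips sat lower than I had predicted. I allowed for that when raising the ring. The side pictures also put the slot about 1 to 2 mm from where I expected it, so I returned the pliers to the pose recorded when I lifted them, and they went in freely.

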